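# Lock a roller carrier into its stand with the scroll cam

### The job

Slide the carrier with the small rusty roller along its track, gently, until it just touches the two black rubber buffers and its bolt pin stands in the open mouth of the yellow cam. Then swing the cam's red peg clockwise, about half a turn, until the hook has drawn the carrier tight, squeezing the buffers with about 20 N (12 to 30 N) and never as much as 40 N, and let go. Leave the big roller, the bottle and the wrench where they are.

Things in the scene. Friction and masses are not known exactly. Their poses are not given: they have to be found in the camera images.
- stand: Blue steel stand fixed to the table, deck 140 x 320 mm, top 10 mm above the table. Origin on the table; x across the track, y along it; the carrier slides towards -y. Two dark rails (30 mm high, inner faces at x = +-46.5 mm, y = -30 to +165 mm) leave the carrier 1.5 mm play each side. The cam axis is at x = 0, y = -90 mm.
- cam_axis (a point): Point on the upright turning axis of the yellow cam, on its disc, 46 mm above the table. The cam is a 46 mm disc with a spiral hook wall reaching at most 35 mm from the axis. At cam angle q (rad, above 1.2) the hook holds the pin's centre at most about 21.5 - 4.5 x (q - 1.2) mm from the axis: each further radian draws the carrier in by about 4.5 mm.
- cam (a joint): Cam angle in rad, growing clockwise from above, stops at 0 and 4.25. Peg seen from the axis: at 0 in the stand's +x, at 1.57 in -y, at 3.14 in -x. Starts at 0 to 0.6, mouth open to the carrier (+y); from about 1.2 the hook's tip has passed round the pin. Free, it takes 3 to 4 N at the peg; tight, 7 to 20 N. It stays where left.
- peg (a point): Middle of the gripping length of the cam's red upright peg: 14 mm diameter, 45 mm from the cam axis, free from 52 to 95 mm above the table; this point is 75 mm up. It stands on a dark arm whose top is 52 mm above the table. Its red sleeve spins freely, so the hand need not turn with it.
- buffer: Two blue housings on the deck, 32 mm either side of the bolt's path; origin between them on the deck. Two black rubber pads stand out of them towards the carrier, by 7 mm +-3 mm: a hidden screw sets it differently each time. At first touch the pin is 13 to 19 mm from the cam axis. Together they are a spring of 12 N per mm: 12 to 30 N is 1 to 2.5 mm of squeeze.
- pin (a point): Middle of the upright steel pin (10 mm diameter) at the free end of the carrier's flat bolt, 30 mm above the table. It is a fixed part of the carrier, 90 mm ahead (-y) of its centre, on its centre line.
- spindle (a point): Where to take hold of the carrier: its upright spindle end, 20 mm diameter, free from 66 to 98 mm above the table; this point is 84 mm up, 96 mm behind (+y) the pin. Axes as the stand's when square.
- carrier: Loose aluminium plate 90 x 80 x 12 mm with a 24 mm high front bar (-y), lying on the deck between the rails, origin under its centre; a rusty flanged roller (52 mm diameter, top 66 mm above the table) is fixed on it. 0.6 to 1 kg in all; sliding it takes roughly 3 to 8 N, steady along the track (more if pressed down).
- big_roller_mid (a point): Bystander: centre of a loose rusty flanged roller standing upright, 96 mm diameter, 85 mm high.
- bottle_mid (a point): Bystander: centre of a loose purple oil bottle, 60 mm diameter, 170 mm high.
- wrench: Bystander: loose steel wrench 170 mm long, lying on the table.
There are look-alikes about, which are no part of the job. Of the things like the carrier, leave any that is turquoise; of the rest the larger one is meant.

How it is judged:
By the outcome, as a careful person would: the job done as asked, in the order asked, and still so for the second after the job is handed in, with the robot touching nothing.
It also fails if it takes over 72 s, if anything falls off the work surface, if the arm or the gripper's body presses on something with over 40 N, if the wrist force passes 120 N, or if a joint passes its speed limit or range.

### The arm

A 6-joint arm with a two-finger parallel gripper is mounted at the origin on the work surface. World frame = base frame: x ahead of the robot, y to its left, z up, the work surface at z = 0. Lengths are in m, angles in rad, forces in N, time in s.
With the tool pointing down it reaches from about 0.35 to 0.975 m from the base axis. Payload 4.9 kg.
Tool frame: the origin (TCP) lies at the very end of the fingers, on their centre line; the grasp point (between the pads) lies 19 mm behind it (ctrl.pinch_z is the distance from the TCP to the grasp point, in m); z points along the fingers, y is the direction in which the jaws open and shut (so a half turn about z gives the same grasp; the last joint's range is limited). The gripper opens to 85 mm and grips with 20 to 120 N. Pads are 22 mm wide; open, the fingers measure 114 mm over their backs; the gripper's body (76 mm by 85 mm) begins 54 mm behind the grasp point. The pads swing forward as they close: fully open they stand 13 mm farther back than shut.
Start: joints at [-1.296, 0.053, 1.613, -0, 1.476, -0.119], TCP at [0.24, -0.577, 0.231] pointing down, gripper open.
Joint ranges: [-3.01, 3.01], [-1.01, 2.22], [0.06, 2.58], [-1.02, 4.17], [0.09, 2.62], [-3.14, 3.14]. Speed limits (rad/s): [2.57, 2.57, 3.14, 3.14, 3.14, 3.14].

### API

Orientations are given as a rotation vector (axis times angle).
In Python, from station import ctrl gives the robot as it stands.
- The arm moves only by the tool carry_out, never from a script. Its argument "series" is a list of rows, each a list of 7 numbers: the shift along the world's x, y, z each as a share of 0.025 m, from -1 to 1, then the turn, a rotation vector about the world's x, y, z each as a share of 0.1 rad, from -1 to 1, then the opening, from 0 (shut) to 1 (fully open). A call has 1 to 12 rows; each row shifts and turns the commanded pose from where the row before left it; what a row does not reach is not made up. A row lasts 1/10 s, in which the tool goes at most 50 mm and 8.59 degrees, less where a joint would pass 70% of its speed; a pose out of reach is approached as far as the arm can. A call with a number of a shift or a turn outside -1 to 1 is refused whole. A call with a gripper value outside its range is refused whole. The fingers move at their own pace and stop on an object; "grip_force" is the grip in N (left out, the last holds). Time passes only in rows, so rows that do not move let the fingers close. It gives the time, the measured TCP pose, the force and the opening at its end, in the units of the state.
- ctrl.get_obs(): the state, without advancing time (a new reading comes with each control period).
- ctrl.get_image(name): name is "side" or "top"; returns a dict with "frame" (480x640x3 uint8, blue, green, red), "fx", "fy", "cx", "cy" (pixels), "k1" (the pictures are not rectified: a ray, as slopes to the right and down, at radius r is drawn at 1 + k1 r^2 times it, then the intrinsics apply), "R" (3x3) and "t" (3): a world point X has camera coordinates R X + t. Camera axes: x right, y down, z forward; pixel columns grow to the right and rows downward; lengths in m; the calibration is good to about 2 mm. A picture is of the moment at which its call begins. There is no depth.
- ctrl.finish_job(): hands the job in, once; it reports no verdict.
Trained networks look in a picture, given as the dict that the camera call returned (one of the last four; its "shot" number tells which), for a name from the list of things; names that differ only in an ending like _2 or _b are one class to them, and where a whole thing is asked for, a point or a joint stands for the part that bears it (a point fixed in the world has none). Each returns a list of dicts, best first, with "p" (0 to 1); they miss things now and then, are a little off and sometimes report something else, mostly with a low value. They report only what shows in the picture. A call takes as long as a camera call. They do not tell look-alikes from the thing itself.
- ctrl.trace(picture, name): "mask" (480x640 bool, what is visible of it) and "rect" ([left, top, width, height] as shares, 0 to 1, of the picture: columns of its width, rows of its height, round what is visible of it).
- ctrl.mark_of(picture, name): "position" ([column, row] as shares, 0 to 1, of the picture: columns of its width, rows of its height: a listed point, or the origin of a listed thing).
The state is a dict: "t": time; "q": joint angles; "dq": joint speeds; "effort": joint torques, N m; "tool_pos": TCP position; "tool_rot": TCP orientation; "contact_force": force on the tool from outside, world axes, zero at the start; "wrist_torque": the same for the moment, N m; "opening": finger opening in m.
Only numpy, scipy, OpenCV 4.12 (cv2) and the standard library are available. Lean on these libraries where they do the work, as an engineer would, in place of code of your own. Each camera call takes 0.05 s, during which the arm holds its last target.

## Working session

There is one attempt and no reset: what is moved stays moved. The work goes in short steps, Python scripts to look and compute and a tool call to move; the robot and the scene stay as the last step left them, time stands still between calls to the robot, and variables do not carry over. Pictures are saved under pics/ and viewed, and the job is handed in when it is done.

Besides the shell and the picture viewer there is one more tool, called after ">>>" as name([rows], argument=value, ...), one row to a line, values as JSON. carry_out: Moves the arm, as the interface text tells. Shift numbers are shares of 0.025 m and turn numbers shares of 0.1 rad, none past 1 either way. Its arguments: {"type":"object","properties":{"series":{"type":"array"},"grip_force":{"type":"number"}},"required":["series"]}

```bash
mkdir -p pics; ls; cat > h.py <<'E'
import numpy as np, cv2, sys
from station import ctrl
def ray(im,px):
    d=np.array([[px[0]],[px[1]]],float).ravel()
    x=(d[0]-im["cx"])/im["fx"]; y=(d[1]-im["cy"])/im["fy"]
    K=np.array([[im["fx"],0,im["cx"]],[0,im["fy"],im["cy"]],[0,0,1]])
    u=cv2.undistortPoints(np.array([[d]]),K,np.array([im["k1"],0,0,0,0.]))[0,0]
    R=np.array(im["R"]);t=np.array(im["t"])
    return -R.T@t, R.T@np.array([u[0],u[1],1.])
def at_z(im,px,z):
    o,d=ray(im,px); return o+d*(z-o[2])/d[2]
def tri(rays):
    A=np.zeros((3,3));b=np.zeros(3)
    for o,d in rays:
        d=d/np.linalg.norm(d);P=np.eye(3)-np.outer(d,d);A+=P;b+=P@o
    x=np.linalg.solve(A,b)
    return x,[float(np.linalg.norm((np.eye(3)-np.outer(d,d)/(d@d))@(x-o))) for o,d in rays]
def proj(im,X):
    R=np.array(im["R"]);t=np.array(im["t"])
    K=np.array([[im["fx"],0,im["cx"]],[0,im["fy"],im["cy"]],[0,0,1]])
    return cv2.projectPoints(np.array([X],float),cv2.Rodrigues(R)[0],t,K,np.array([im["k1"],0,0,0,0.]))[0].reshape(-1,2)
E
cat > look.py <<'E'
from h import *
n=sys.argv[1]
for c in ("top","side"):
    im=ctrl.get_image(c); cv2.imwrite(f"pics/{n}_{c}.png",im["frame"])
    print(c,im["fx"],im["cx"],im["cy"],im["k1"],(-np.array(im["R"]).T@np.array(im["t"])).round(3))
    for name in sys.argv[2:]:
        for r in ctrl.mark_of(im,name)[:4]:
            px=np.array(r["position"])*[640,480]
            z={"stand":0,"cam_axis":.046,"peg":.075,"buffer":.01,"pin":.03,"spindle":.084,"carrier":.01,"big_roller_mid":.043,"bottle_mid":.085,"wrench":.005}[name]
            print(c,name,round(r["p"],2),px.round(1),at_z(im,px,z).round(4))
o=ctrl.get_obs();print({k:np.round(o[k],3).tolist() for k in o if k!="dq"})
E
python3 look.py a stand cam_axis peg buffer pin spindle carrier big_roller_mid bottle_mid wrench
```

```text
pics
top 544.4521664907678 310.05016343702977 230.64001277404716 0.03971979542951619 [ 0.424 -0.017  0.94 ]
top stand 0.69 [307.5 259. ] [0.5833 0.001  0.    ]
top cam_axis 0.93 [355.1 262.2] [ 0.5767 -0.079   0.046 ]
top cam_axis 0.3 [269.  326.1] [0.4608 0.0529 0.046 ]
top buffer 0.67 [328.9 259.4] [ 0.584  -0.0361  0.01  ]
top pin 0.97 [321.9 253.5] [ 0.5897 -0.0231  0.03  ]
top pin 0.72 [376.9 100.7] [ 0.8773 -0.0998  0.03  ]
top pin 0.63 [169.1 147.2] [0.7575 0.2614 0.03  ]
top spindle 0.88 [262.4 230.9] [0.6087 0.0757 0.084 ]
top spindle 0.72 [373.5 139.9] [ 0.7793 -0.0934  0.084 ]
top spindle 0.7 [137.4 176.2] [0.6831 0.2894 0.084 ]
top carrier 0.92 [371.5 147. ] [ 0.7961 -0.0973  0.01  ]
top carrier 0.76 [148.2 183.8] [0.6932 0.2947 0.01  ]
top carrier 0.65 [273.4 242.6] [0.6055 0.0625 0.01  ]
top carrier 0.65 [333.4 258.8] [ 0.5857 -0.0437  0.01  ]
top bottle_mid 0.67 [330.5 256.5] [ 0.576  -0.0367  0.085 ]
top bottle_mid 0.65 [469.1 165. ] [ 0.7477 -0.2527  0.085 ]
top bottle_mid 0.28 [264.2 230.3] [0.6097 0.0729 0.085 ]
top wrench 0.92 [268.1 330.3] [0.4554 0.057  0.005 ]

[... 753 characters left out ...]
81  0.084 ]
side carrier 0.95 [465.5 308.8] [ 0.7888 -0.1083  0.01  ]
side carrier 0.94 [362.5 173.1] [0.6965 0.303  0.01  ]
side carrier 0.6 [329.  245.6] [0.6009 0.0674 0.01  ]
side big_roller_mid 0.93 [438.7 218.3] [0.7955 0.0793 0.043 ]
side bottle_mid 0.8 [475.6 356.7] [ 0.7428 -0.2558  0.085 ]
side bottle_mid 0.63 [324.7 286.4] [ 0.5771 -0.114   0.085 ]
side wrench 0.58 [245.  264.1] [0.4554 0.0409 0.005 ]
{'t': 1.1, 'q': [-1.296, 0.053, 1.613, -0.0, 1.476, -0.119], 'effort': [-0.0, -39.369, -37.047, -0.0, 0.0, -0.0], 'tool_pos': [0.24, -0.577, 0.231], 'tool_rot': [-3.081, -0.615, 0.0], 'contact_force': [-0.572, -0.805, -0.699], 'wrist_torque': [0.011, 0.004, -0.004], 'opening': 0.085}
```

View pics/a_top.png

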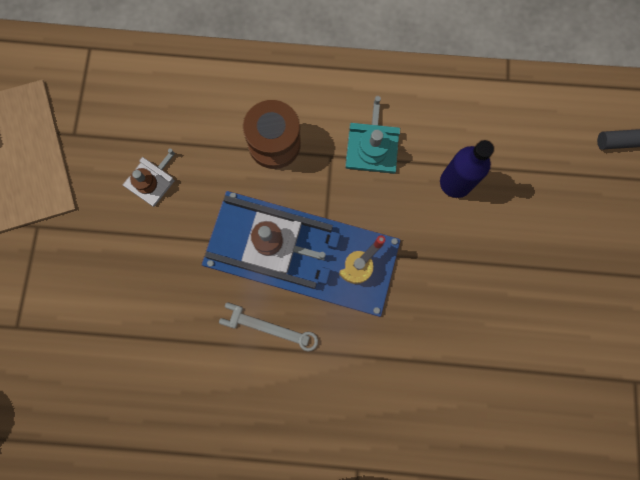

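View pics/a_side.png

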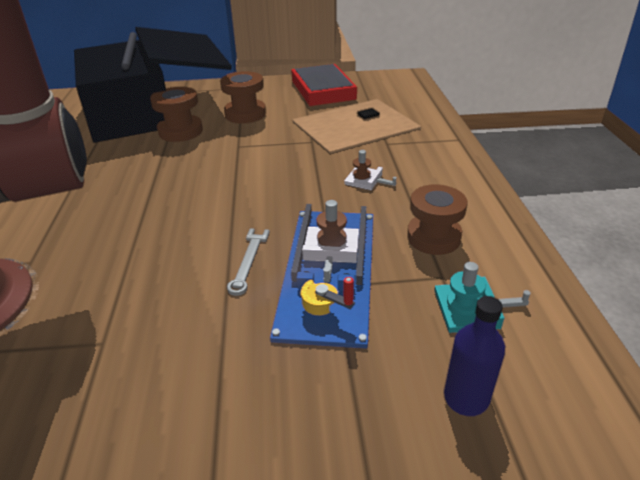

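```bash
python3 - <<'E'
import cv2
a=cv2.imread('pics/a_top.png')[190:310,220:400];cv2.imwrite('pics/a_tc.png',cv2.resize(a,None,fx=4.4,fy=4.4,interpolation=cv2.INTER_CUBIC))
a=cv2.imread('pics/a_side.png')[180:340,240:420];cv2.imwrite('pics/a_sc.png',cv2.resize(a,None,fx=3.7,fy=3.7,interpolation=cv2.INTER_CUBIC))
E
```

```text
(no output)
```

View pics/a_tc.png

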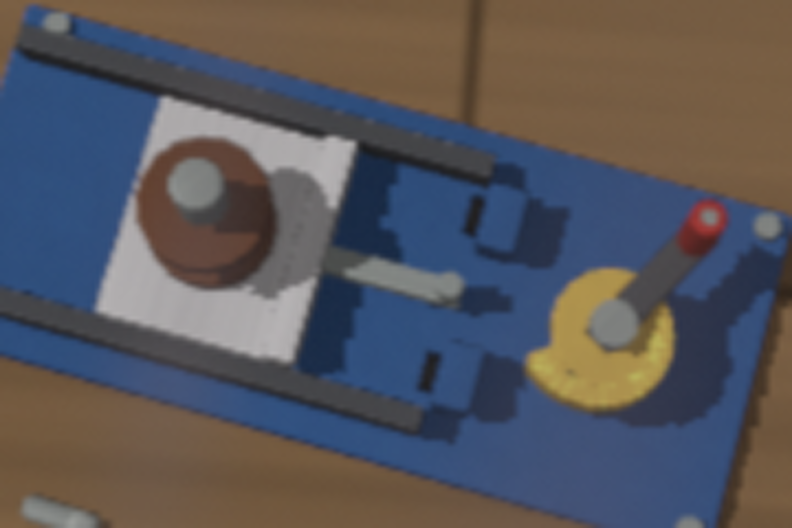

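View pics/a_sc.png

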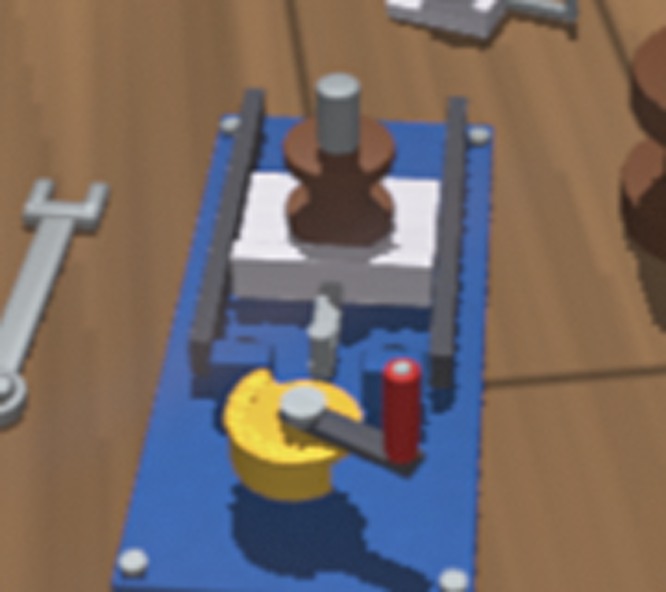

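```bash
cat > stand.py <<'E'
from h import *
from scipy.optimize import least_squares
for c in ("top","side"):
    im=ctrl.get_image(c)
    hsv=cv2.cvtColor(im["frame"],cv2.COLOR_BGR2HSV)
    m=cv2.inRange(hsv,(100,110,30),(120,255,255))
    T=[ -1]
    tr=ctrl.trace(im,"stand"); print(c,[round(x["p"],2) for x in tr],[np.round(np.array(x["rect"])*[640,480,640,480]) for x in tr])
    x0,y0,x1,y1=(200,185,405,320) if c=="top" else (265,195,385,355)
    mm=np.zeros_like(m);mm[y0:y1,x0:x1]=m[y0:y1,x0:x1]
    mm=cv2.morphologyEx(mm,cv2.MORPH_OPEN,np.ones((3,3)))
    cs=cv2.findContours(mm,cv2.RETR_EXTERNAL,cv2.CHAIN_APPROX_NONE)[0]
    pts=np.vstack([k for k in cs if cv2.contourArea(k)>60])
    h=cv2.convexHull(pts).reshape(-1,2)
    P=np.array([at_z(im,p,0.01)[:2] for p in h])
    r=cv2.minAreaRect((P*1000).astype(np.float32)); print(r)
    v=im["frame"].copy(); cv2.polylines(v,[h.reshape(-1,1,2)],True,(0,255,255),1)
    cv2.imwrite(f"pics/st_{c}.png",cv2.resize(v[y0-15:y1+15,x0-15:x1+15],None,fx=3,fy=3))
E
python3 stand.py
```

```text
top [0.81] [array([201., 189., 201., 126.])]
((593.287353515625, 12.767837524414062), (317.361328125, 138.26828002929688), 78.85172271728516)
side [0.97] [array([269., 207., 105., 142.])]
((593.6354370117188, 7.849639892578125), (323.0701904296875, 138.11953735351562), 78.72064208984375)
```

```bash
cat > tri.py <<'E'
from h import *
ims={c:ctrl.get_image(c) for c in("top","side")}
g={"cam_axis":(.577,-.085),"peg":(.613,-.112),"pin":(.589,-.027),"spindle":(.607,.074),"carrier":(.605,.066),"buffer":(.585,-.035),"stand":(.588,.003)}
for n,(gx,gy) in g.items():
    rs=[]
    for c,im in ims.items():
        z={"stand":0,"cam_axis":.046,"peg":.075,"buffer":.01,"pin":.03,"spindle":.084,"carrier":.01}[n]
        q=[np.array(r["position"])*[640,480] for r in ctrl.mark_of(im,n)]
        q=[(np.linalg.norm(at_z(im,p,z)[:2]-[gx,gy]),p) for p in q]
        q=[x for x in q if x[0]<.02]
        if q:
            p=min(q,key=lambda x:x[0])[1]; rs.append(ray(im,p)); print(n,c,p.round(1),at_z(im,p,z).round(4))
    if len(rs)==2: x,e=tri(rs); print("  tri",x.round(4),np.round(e,4))
E
python3 tri.py
```

```text
cam_axis top [357.9 259.8] [ 0.5811 -0.0834  0.046 ]
cam_axis side [321.2 294.7] [ 0.5737 -0.0895  0.046 ]
  tri [ 0.5779 -0.0841  0.0417] [0.0039 0.0039]
peg top [376.2 241.7] [ 0.6082 -0.1089  0.075 ]
peg side [347.5 287.3] [ 0.6094 -0.1089  0.075 ]
  tri [ 0.6089 -0.1089  0.0749] [0.0006 0.0006]
pin top [319.4 258. ] [ 0.5816 -0.0195  0.03  ]
pin side [323.1 274.2] [ 0.5819 -0.0276  0.03  ]
  tri [ 0.5827 -0.0195  0.0228] [0.0002 0.0002]
spindle top [262.8 230.9] [0.6088 0.0751 0.084 ]
spindle side [328.7 208. ] [0.6022 0.0751 0.084 ]
  tri [0.6053 0.0747 0.0851] [0.0032 0.0032]
carrier top [273.5 242.3] [0.606  0.0625 0.01  ]
carrier side [331.5 246.9] [0.6048 0.0633 0.01  ]
  tri [0.6053 0.0623 0.0109] [0.0006 0.0006]
buffer top [329.2 259.2] [ 0.5844 -0.0366  0.01  ]
buffer side [326.  286.2] [ 0.5856 -0.0341  0.01  ]
  tri [ 0.5847 -0.0365  0.0121] [0.0007 0.0007]
stand top [305.3 254.8] [0.5904 0.0056 0.    ]
stand side [327.5 275.9] [0.5913 0.0007 0.    ]
  tri [ 0.5915  0.0057 -0.0045] [0.0002 0.0002]
```

View pics/st_top.png

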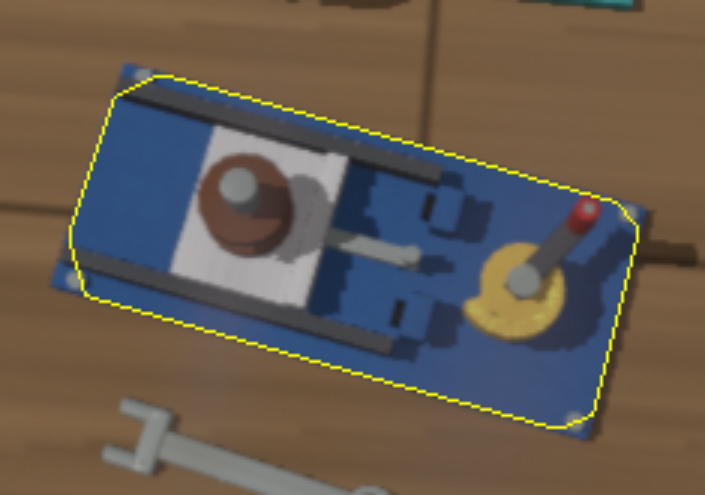

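View pics/st_side.png

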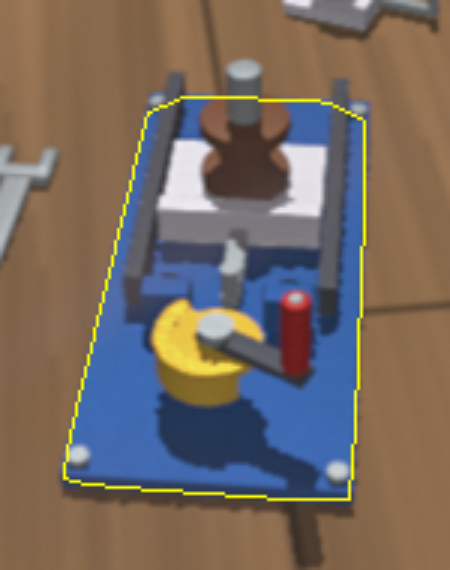

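>>> carry_out([
  [0.54,0.96,0,0,0,-0.22,0.6],
  [0.54,0.96,0,0,0,-0.22,0.6],
  [0.54,0.96,0,0,0,-0.22,0.6],
  [0.54,0.96,0,0,0,-0.22,0.6],
  [0.54,0.96,0,0,0,-0.22,0.6],
  [0.54,0.96,0,0,0,-0.22,0.6],
  [0.54,0.96,0,0,0,-0.22,0.6],
  [0.54,0.96,0,0,0,-0.22,0.6],
  [0.54,0.96,0,0,0,-0.22,0.6],
  [0.54,0.96,0,0,0,-0.22,0.6],
  [0.54,0.96,0,0,0,-0.22,0.6],
  [0.54,0.96,0,0,0,-0.22,0.6],
], grip_force=20)

```text
t: 3.3
tool_pos: [0.4022, -0.2881, 0.2315]
tool_rot: [3.135, 0.202, 0.001]
contact_force: [0.3, -0.5, 0.3]
opening: 0.0512
```

>>> carry_out([
  [0.54,0.96,0,0,0,-0.22,0.6],
  [0.54,0.96,0,0,0,-0.22,0.6],
  [0.54,0.96,0,0,0,-0.22,0.6],
  [0.54,0.96,0,0,0,-0.22,0.6],
  [0.54,0.96,0,0,0,-0.22,0.6],
  [0.54,0.96,0,0,0,-0.22,0.6],
  [0.54,0.96,0,0,0,-0.22,0.6],
  [0.54,0.96,0,0,0,-0.22,0.6],
  [0.54,0.96,0,0,0,-0.22,0.6],
  [0.54,0.96,0,0,0,-0.22,0.6],
  [0.54,0.96,0,0,0,-0.22,0.6],
  [0.54,0.96,0,0,0,-0.22,0.6],
])

```text
t: 4.5
tool_pos: [0.5643, -0.0001, 0.2314]
tool_rot: [3.134, -0.212, 0.001]
contact_force: [1.3, 0.7, 0.3]
opening: 0.0512
```

>>> carry_out([
  [0.54,0.96,-0.5,0,0,-0.22,0.6],
  [0.54,0.96,-0.5,0,0,-0.22,0.6],
  [0.54,0.96,-0.5,0,0,-0.22,0.6],
  [0,0,0,0,0,0,0.6],
  [0,0,0,0,0,0,0.6],
])

```text
t: 5.0
tool_pos: [0.6041, 0.071, 0.1934]
tool_rot: [3.126, -0.312, -0.002]
contact_force: [-0.4, 0.2, 0.3]
opening: 0.0512
```

>>> carry_out([
  [0.05,0.1,-1,0,0,0,0.6],
  [0.05,0.1,-1,0,0,0,0.6],
  [0,0,-1,0,0,0,0.6],
  [0,0,-0.5,0,0,0,0.6],
  [0,0,0,0,0,0,0.6],
])

```text
t: 5.5
tool_pos: [0.6054, 0.075, 0.1046]
tool_rot: [3.125, -0.315, -0.005]
contact_force: [0.3, -0.8, 0.1]
opening: 0.0515
```

```bash
cat > crop.py <<'E'
from h import *
n=sys.argv[1]
b={"top":(220,170,400,310),"side":(240,130,420,340)}
for c in ("top","side"):
    im=ctrl.get_image(c)["frame"];x0,y0,x1,y1=b[c]
    s=min(4.4,590/(y1-y0));cv2.imwrite(f"pics/{n}_{c}.png",cv2.resize(im[y0:y1,x0:x1],None,fx=s,fy=s,interpolation=cv2.INTER_CUBIC))
E
python3 crop.py b
```

```text
(no output)
```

View pics/b_top.png

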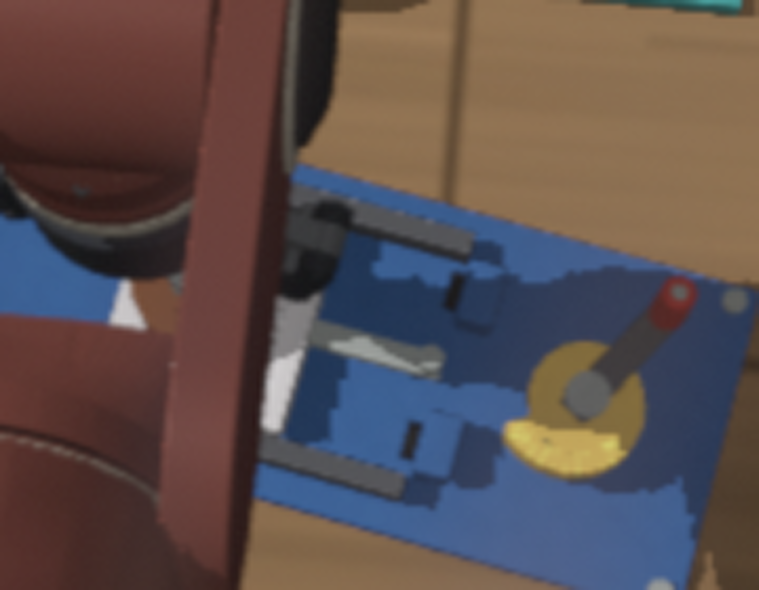

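View pics/b_side.png

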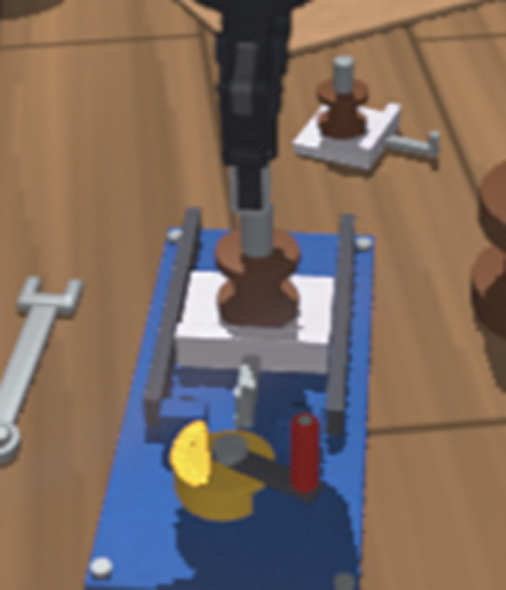

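>>> carry_out([
  [0.1,0,-0.7,0,0,0,0.6],
  [0,0,-0.5,0,0,0,0.6],
  [0,0,-0.2,0,0,0,0.6],
  [0,0,0,0,0,0,0.6],
])

```text
t: 6.0
tool_pos: [0.6081, 0.0759, 0.0694]
tool_rot: [3.126, -0.314, -0.005]
contact_force: [0.1, 0.1, -0.7]
opening: 0.0513
```

>>> carry_out([
  [0,0,0,0,0,0,0.4],
  [0,0,0,0,0,0,0.3],
  [0,0,0,0,0,0,0.25],
  [0,0,0,0,0,0,0.2],
  [0,0,0,0,0,0,0.1],
  [0,0,0,0,0,0,0.1],
  [0,0,0,0,0,0,0.1],
], grip_force=25)

```text
t: 6.7
tool_pos: [0.6098, 0.0753, 0.072]
tool_rot: [3.125, -0.314, 0.002]
contact_force: [-0.2, -5.3, 1.7]
opening: 0.0189
```

>>> carry_out([
  [-0.04,-0.2,0,0,0,0,0.1],
  [-0.04,-0.2,0,0,0,0,0.1],
  [0,0,0,0,0,0,0.1],
])

```text
t: 7.0
tool_pos: [0.6076, 0.0672, 0.0717]
tool_rot: [-3.122, 0.314, -0.001]
contact_force: [1.1, 4.2, 2.1]
opening: 0.0193
```

```bash
cat > s.py <<'E'
from h import *
for i in range(3):
    o=ctrl.get_obs();print(round(o["t"],2),np.round(o["tool_pos"],5),np.round(o["contact_force"],2),round(float(o["opening"]),4))
    if i<2: ctrl.get_image("side")
E
python3 s.py
```

```text
7.0 [0.60763 0.06721 0.07173] [1.08 4.18 2.12] 0.0193
7.05 [0.60763 0.0672  0.07174] [1.21 3.67 2.62] 0.0189
7.1 [0.60761 0.06721 0.07172] [0.26 4.44 2.16] 0.019
```

>>> carry_out([
  [-0.04,-0.2,0,0,0,0,0.1],
  [-0.04,-0.2,0,0,0,0,0.1],
  [-0.04,-0.2,0,0,0,0,0.1],
  [-0.04,-0.2,0,0,0,0,0.1],
  [-0.04,-0.2,0,0,0,0,0.1],
  [0,0,0,0,0,0,0.1],
])

```text
t: 7.7
tool_pos: [0.6026, 0.0415, 0.0717]
tool_rot: [-3.124, 0.314, -0.001]
contact_force: [0.7, 3.1, 3.2]
opening: 0.0191
```

```bash
python3 s.py; python3 crop.py c
```

```text
7.7 [0.60256 0.04146 0.07172] [0.71 3.1  3.24] 0.0191
7.75 [0.6026  0.04141 0.07175] [0.97 4.78 2.55] 0.0189
7.8 [0.60257 0.04142 0.0717 ] [1.28 3.38 4.09] 0.0192
```

View pics/c_top.png

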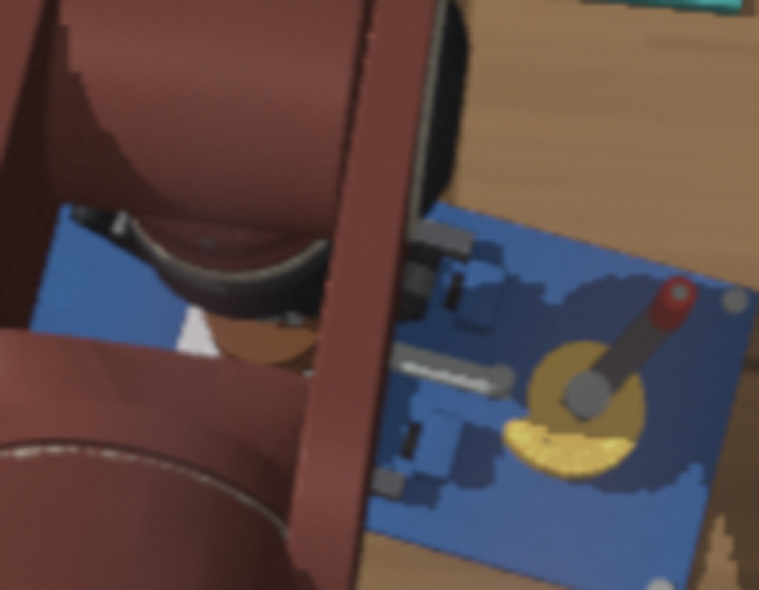

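View pics/c_side.png

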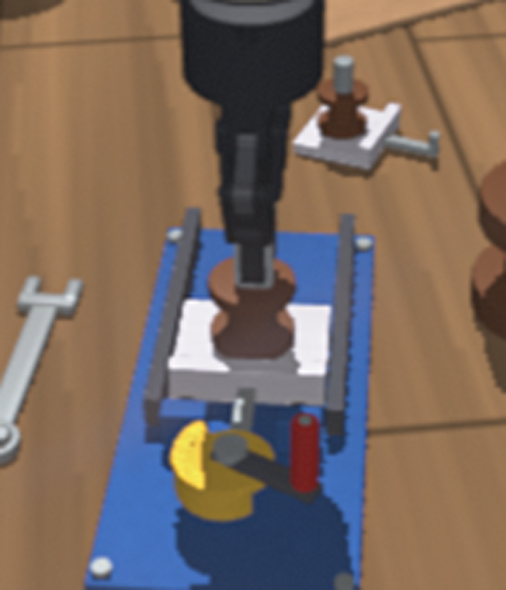

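>>> carry_out([
  [-0.016,-0.08,0,0,0,0,0.1],
  [-0.016,-0.08,0,0,0,0,0.1],
  [-0.016,-0.08,0,0,0,0,0.1],
  [-0.016,-0.08,0,0,0,0,0.1],
])

```text
t: 8.3
tool_pos: [0.6012, 0.0339, 0.0717]
tool_rot: [-3.124, 0.314, -0.002]
contact_force: [0.7, 7.0, 0.8]
opening: 0.0194
```

>>> carry_out([
  [-0.008,-0.04,0,0,0,0,0.1],
  [-0.008,-0.04,0,0,0,0,0.1],
])

```text
t: 8.5
tool_pos: [0.6009, 0.0319, 0.0718]
tool_rot: [-3.124, 0.314, -0.002]
contact_force: [1.6, 6.3, -0.5]
opening: 0.0193
```

```bash
python3 s.py; python3 crop.py d
```

```text
8.5 [0.60087 0.03187 0.07175] [ 1.62  6.34 -0.5 ] 0.0193
8.55 [0.60084 0.03171 0.07172] [1.35 6.86 3.41] 0.0188
8.6 [0.60082 0.03172 0.0717 ] [0.49 5.47 3.32] 0.0194
```

View pics/d_top.png

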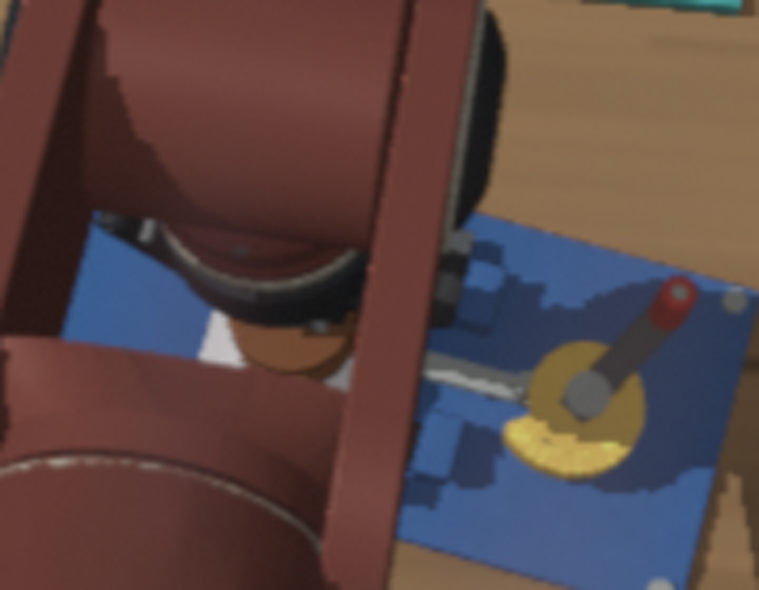

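>>> carry_out([
  [-0.008,-0.04,0,0,0,0,0.1],
  [-0.008,-0.04,0,0,0,0,0.1],
  [0,0,0,0,0,0,0.1],
])

```text
t: 9.0
tool_pos: [0.6004, 0.0297, 0.0717]
tool_rot: [-3.124, 0.314, -0.002]
contact_force: [2.0, 6.9, 3.4]
opening: 0.0191
```

```bash
python3 s.py
```

```text
9.0 [0.60044 0.02973 0.07172] [2.   6.88 3.41] 0.0191
9.05 [0.60041 0.02974 0.07169] [1.63 5.25 3.74] 0.0189
9.1 [0.60046 0.02973 0.07172] [1.17 6.79 3.12] 0.0191
```

Still sliding (~6 N). Continue in millimetre steps.

>>> carry_out([
  [-0.008,-0.04,0,0,0,0,0.1],
  [0,0,0,0,0,0,0.1],
])

```text
t: 9.3
tool_pos: [0.6002, 0.0288, 0.0717]
tool_rot: [-3.124, 0.314, -0.002]
contact_force: [1.1, 6.4, 3.1]
opening: 0.0192
```

>>> carry_out([
  [-0.008,-0.04,0,0,0,0,0.1],
  [0,0,0,0,0,0,0.1],
])

```text
t: 9.5
tool_pos: [0.6, 0.0278, 0.0718]
tool_rot: [-3.124, 0.314, -0.002]
contact_force: [1.4, 5.7, 3.3]
opening: 0.0191
```

```bash
python3 s.py
```

```text
9.5 [0.60005 0.02779 0.07175] [1.39 5.74 3.3 ] 0.0191
9.55 [0.60003 0.02778 0.0717 ] [0.95 5.53 2.84] 0.0191
9.6 [0.60005 0.02779 0.07172] [2.06 5.2  4.26] 0.0191
```

>>> carry_out([
  [-0.008,-0.04,0,0,0,0,0.1],
  [0,0,0,0,0,0,0.1],
])

```text
t: 9.8
tool_pos: [0.5998, 0.0268, 0.0717]
tool_rot: [-3.124, 0.313, -0.002]
contact_force: [1.9, 5.9, 3.2]
opening: 0.0191
```

>>> carry_out([
  [-0.008,-0.04,0,0,0,0,0.1],
  [0,0,0,0,0,0,0.1],
])

```text
t: 10.0
tool_pos: [0.5996, 0.0258, 0.0717]
tool_rot: [-3.124, 0.313, -0.002]
contact_force: [1.8, 6.3, 3.7]
opening: 0.0185
```

```bash
python3 s.py; python3 crop.py e
```

```text
10.0 [0.59962 0.02581 0.0717 ] [1.81 6.31 3.66] 0.0185
10.05 [0.59965 0.02579 0.07173] [1.74 7.09 3.26] 0.0189
10.1 [0.59962 0.0258  0.07171] [2.12 5.55 3.18] 0.0189
```

View pics/e_top.png

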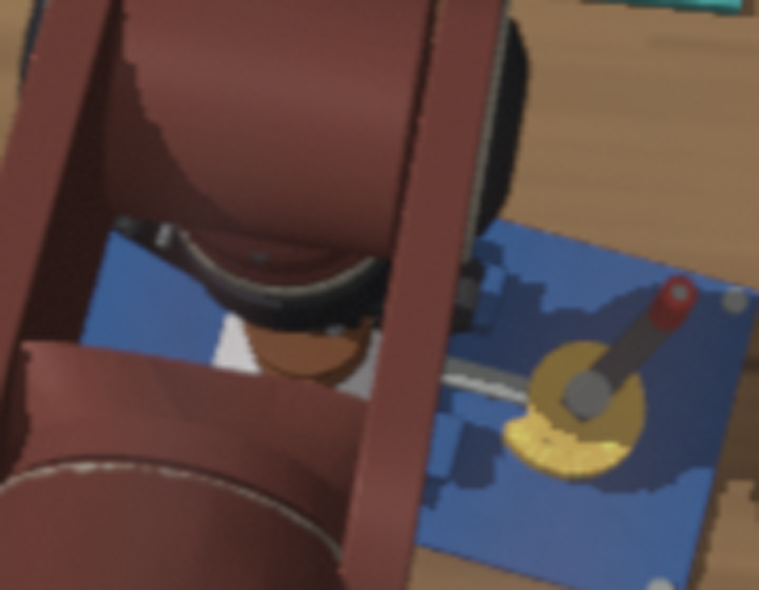

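>>> carry_out([
  [-0.008,-0.04,0,0,0,0,0.1],
  [0,0,0,0,0,0,0.1],
])

```text
t: 10.4
tool_pos: [0.5994, 0.0248, 0.0717]
tool_rot: [-3.124, 0.314, -0.002]
contact_force: [2.3, 6.5, 3.9]
opening: 0.0195
```

>>> carry_out([
  [-0.004,-0.02,0,0,0,0,0.1],
  [0,0,0,0,0,0,0.1],
])

```text
t: 10.6
tool_pos: [0.5993, 0.0244, 0.0717]
tool_rot: [-3.124, 0.313, -0.002]
contact_force: [1.9, 6.9, 3.5]
opening: 0.0191
```

```bash
python3 s.py
```

```text
10.6 [0.59934 0.02438 0.07171] [1.92 6.93 3.5 ] 0.0191
10.65 [0.59934 0.02435 0.07173] [1.42 5.7  2.94] 0.0192
10.7 [0.59935 0.02439 0.07172] [0.67 6.79 3.62] 0.019
```

>>> carry_out([
  [-0.004,-0.02,0,0,0,0,0.1],
  [-0.004,-0.02,0,0,0,0,0.1],
  [0,0,0,0,0,0,0.1],
])

```text
t: 11.0
tool_pos: [0.5991, 0.0234, 0.0717]
tool_rot: [-3.124, 0.314, -0.002]
contact_force: [1.4, 5.9, 3.8]
opening: 0.0194
```

```bash
python3 s.py
```

```text
11.0 [0.59913 0.02337 0.0717 ] [1.38 5.89 3.76] 0.0194
11.05 [0.59917 0.02337 0.07174] [2.15 5.75 3.28] 0.0188
11.1 [0.59913 0.02336 0.07173] [1.   6.8  2.86] 0.0189
```

>>> carry_out([
  [-0.004,-0.02,0,0,0,0,0.1],
  [-0.004,-0.02,0,0,0,0,0.1],
  [0,0,0,0,0,0,0.1],
])

```text
t: 11.4
tool_pos: [0.599, 0.0227, 0.0717]
tool_rot: [-3.123, 0.314, -0.002]
contact_force: [1.6, 7.1, 3.8]
opening: 0.0187
```

```bash
python3 s.py
```

```text
11.4 [0.59903 0.02273 0.07173] [1.62 7.11 3.8 ] 0.0187
11.45 [0.59902 0.02272 0.07174] [2.19 8.1  3.67] 0.0192
11.5 [0.59903 0.02273 0.07175] [1.92 8.   4.12] 0.019
```

>>> carry_out([
  [-0.004,-0.02,0,0,0,0,0.1],
  [0,0,0,0,0,0,0.1],
])

```text
t: 11.7
tool_pos: [0.599, 0.0225, 0.0718]
tool_rot: [-3.123, 0.314, -0.002]
contact_force: [2.7, 8.2, 3.8]
opening: 0.0189
```

```bash
python3 s.py; python3 crop.py f
```

```text
11.7 [0.59901 0.02248 0.07178] [2.69 8.25 3.77] 0.0189
11.75 [0.59902 0.02248 0.07176] [2.34 8.18 3.67] 0.019
11.8 [0.59904 0.02249 0.07178] [2.6  8.06 3.53] 0.019
```

View pics/f_side.png

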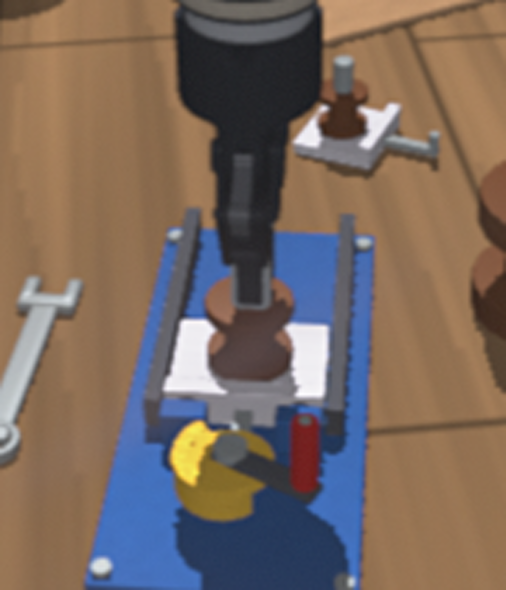

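>>> carry_out([
  [0.006,0.03,0,0,0,0,0.1],
  [0.006,0.03,0,0,0,0,0.1],
  [0,0,0,0,0,0,0.1],
])

```text
t: 12.2
tool_pos: [0.5991, 0.0226, 0.0717]
tool_rot: [-3.125, 0.314, -0.002]
contact_force: [0.5, 5.1, 5.2]
opening: 0.0188
```

```bash
python3 s.py
```

```text
12.2 [0.59905 0.02265 0.07172] [0.47 5.12 5.18] 0.0188
12.25 [0.59905 0.02265 0.07172] [1.04 4.63 4.65] 0.0189
12.3 [0.59907 0.02265 0.07173] [0.85 5.87 5.34] 0.0192
```

>>> carry_out([
  [0.004,0.02,0,0,0,0,0.1],
  [0.004,0.02,0,0,0,0,0.1],
  [0,0,0,0,0,0,0.1],
])

```text
t: 12.6
tool_pos: [0.599, 0.0226, 0.0717]
tool_rot: [3.125, -0.314, 0.001]
contact_force: [1.8, 2.0, 5.6]
opening: 0.019
```

>>> carry_out([
  [0,0,0,0,0,0,0.5],
  [0,0,0,0,0,0,0.5],
  [0,0,0,0,0,0,0.5],
  [0,0,0,0,0,0,0.5],
  [0,0,0,0,0,0,0.5],
])

```text
t: 13.1
tool_pos: [0.5985, 0.0232, 0.0709]
tool_rot: [3.125, -0.314, -0.001]
contact_force: [-1.1, -0.5, 0.0]
opening: 0.0427
```

```bash
python3 s.py
```

```text
13.1 [0.59847 0.02322 0.0709 ] [-1.12 -0.54  0.01] 0.0427
13.15 [0.59857 0.02324 0.07101] [ 0.04 -0.16  0.93] 0.0427
13.2 [0.59867 0.02327 0.07114] [-0.11  0.    0.06] 0.0426
```

>>> carry_out([
  [0,0,0.8,0,0,0,0.5],
  [0,0,0.8,0,0,0,0.5],
  [0,0,0.8,0,0,0,0.5],
  [0.07,-0.88,0,0,0,0,0.5],
  [0.07,-0.88,0,0,0,0,0.5],
  [0.07,-0.88,0,0,0,0,0.5],
  [0.07,-0.88,0,0,0,0,0.5],
  [0.07,-0.88,0,0,0,0,0.5],
  [0.07,-0.88,0,0,0,0,0.5],
  [0,0,0,0,0,0,0.5],
  [0,0,0,0,0,0,0.5],
])

```text
t: 14.3
tool_pos: [0.6092, -0.1087, 0.1312]
tool_rot: [-3.125, 0.315, 0.0]
contact_force: [-0.0, 0.7, 0.1]
opening: 0.0427
```

```bash
python3 s.py; python3 tri.py;  python3 crop.py g
```

```text
14.3 [ 0.60919 -0.10874  0.13123] [-0.03  0.68  0.1 ] 0.0427
14.35 [ 0.60917 -0.10818  0.13116] [-0.37  0.1  -0.57] 0.0426
14.4 [ 0.60918 -0.10788  0.13119] [0.24 1.01 0.33] 0.043
cam_axis side [322.6 292.5] [ 0.5762 -0.0852  0.046 ]
peg top [377.8 241.4] [ 0.6089 -0.1115  0.075 ]
buffer side [323.4 282.1] [ 0.5823 -0.0242  0.01  ]
stand side [329.1 275.8] [0.5939 0.0007 0.    ]
```

View pics/g_top.png

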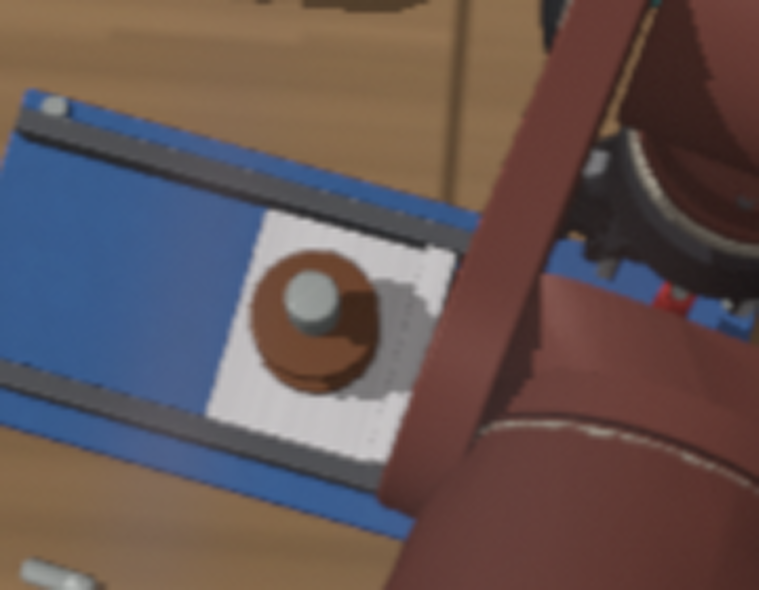

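View pics/g_side.png

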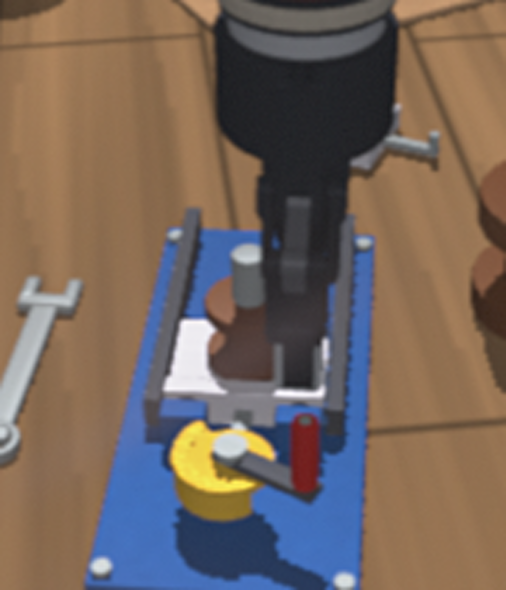

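>>> carry_out([
  [0,-0.06,-0.8,0,0,0,0.5],
  [0,0,-0.8,0,0,0,0.5],
  [0,0,-0.8,0,0,0,0.5],
  [0,0,-0.4,0,0,0,0.5],
  [0,0,0,0,0,0,0.5],
])

```text
t: 15.8
tool_pos: [0.6079, -0.1098, 0.0593]
tool_rot: [-3.125, 0.314, 0.006]
contact_force: [-0.0, 0.3, -0.2]
opening: 0.0426
```

```bash
python3 s.py;  python3 crop.py i
```

```text
15.8 [ 0.60794 -0.10976  0.05933] [-0.03  0.25 -0.25] 0.0426
15.85 [ 0.60895 -0.11007  0.06083] [ 0.09 -0.72 -0.29] 0.0427
15.9 [ 0.60972 -0.11024  0.06189] [ 0.59 -0.    0.31] 0.0427
```

View pics/i_side.png

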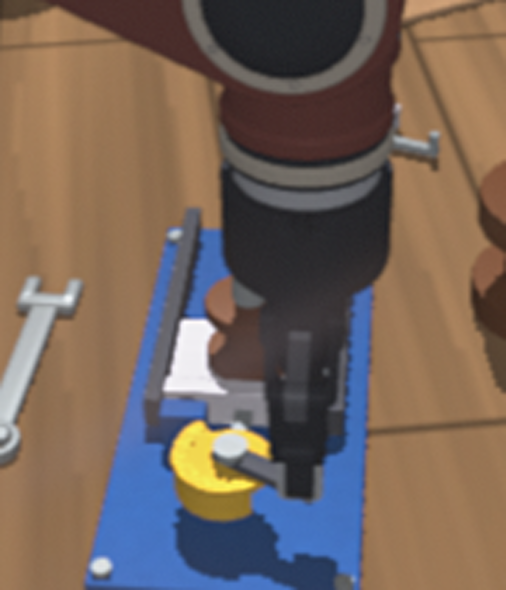

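>>> carry_out([
  [0,0,0,0,0,0,0.35],
  [0,0,0,0,0,0,0.25],
  [0,0,0,0,0,0,0.1],
  [0,0,0,0,0,0,0.05],
  [0,0,0,0,0,0,0.05],
  [0,0,0,0,0,0,0.05],
  [0,0,0,0,0,0,0.05],
], grip_force=25)

```text
t: 16.7
tool_pos: [0.6104, -0.1109, 0.0626]
tool_rot: [3.125, -0.314, 0.004]
contact_force: [0.7, -5.7, 5.1]
opening: 0.013
```

```bash
python3 s.py
```

```text
16.7 [ 0.61044 -0.11089  0.06256] [ 0.66 -5.73  5.1 ] 0.013
16.75 [ 0.61044 -0.11088  0.06255] [ 1.37 -4.79  5.9 ] 0.013
16.8 [ 0.61045 -0.11087  0.06256] [ 0.63 -6.03  4.86] 0.0134
```

```bash
cat > arc.py <<'E'
import numpy as np,sys
yaw=np.radians(78.8);u=np.array([np.cos(yaw),np.sin(yaw)]);v=np.array([u[1],-u[0]])
q0,q1,n=float(sys.argv[1]),float(sys.argv[2]),int(sys.argv[3])
p=lambda q:45*(np.cos(q)*v-np.sin(q)*u)
qs=np.linspace(q0,q1,n+1)
for a,b in zip(qs,qs[1:]): print(round(b,2),((p(b)-p(a))/25).round(2).tolist())
E
python3 arc.py .42 1.22 8
```

```text
0.52 [-0.11, -0.14]
0.62 [-0.12, -0.13]
0.72 [-0.14, -0.12]
0.82 [-0.15, -0.1]
0.92 [-0.16, -0.09]
1.02 [-0.17, -0.07]
1.12 [-0.17, -0.05]
1.22 [-0.18, -0.04]
```

>>> carry_out([
  [-0.11,-0.14,0,0,0,0,0.05],
  [-0.12,-0.13,0,0,0,0,0.05],
  [-0.14,-0.12,0,0,0,0,0.05],
  [0,0,0,0,0,0,0.05],
])

```text
t: 17.2
tool_pos: [0.6019, -0.1201, 0.0626]
tool_rot: [-3.125, 0.315, -0.008]
contact_force: [4.7, -3.0, 2.8]
opening: 0.0135
```

```bash
python3 s.py
```

```text
17.2 [ 0.60193 -0.12007  0.06258] [ 4.67 -3.03  2.8 ] 0.0135
17.25 [ 0.60194 -0.12007  0.06257] [ 4.38 -2.47  3.65] 0.0134
17.3 [ 0.60191 -0.12006  0.06256] [ 4.05 -3.03  3.66] 0.0129
```

>>> carry_out([
  [-0.15,-0.1,0,0,0,0,0.05],
  [-0.16,-0.09,0,0,0,0,0.05],
  [0,0,0,0,0,0,0.05],
])

```text
t: 17.6
tool_pos: [0.5941, -0.1252, 0.0626]
tool_rot: [3.125, -0.314, 0.008]
contact_force: [4.3, -4.1, 3.5]
opening: 0.0132
```

>>> carry_out([
  [-0.17,-0.07,0,0,0,0,0.05],
  [-0.17,-0.05,0,0,0,0,0.05],
  [-0.18,-0.04,0,0,0,0,0.05],
  [0,0,0,0,0,0,0.05],
])

```text
t: 18.0
tool_pos: [0.5807, -0.1296, 0.0626]
tool_rot: [3.124, -0.314, 0.007]
contact_force: [3.5, -6.1, 3.9]
opening: 0.0135
```

```bash
python3 s.py; python3 arc.py 1.22 2.12 9
```

```text
18.0 [ 0.58069 -0.12961  0.06256] [ 3.45 -6.08  3.94] 0.0135
18.05 [ 0.58068 -0.12963  0.06256] [ 2.29 -6.61  3.41] 0.0131
18.1 [ 0.58068 -0.1296   0.06255] [ 3.01 -5.75  4.5 ] 0.0132
1.32 [-0.18, -0.02]
1.42 [-0.18, -0.0]
1.52 [-0.18, 0.02]
1.62 [-0.18, 0.03]
1.72 [-0.17, 0.05]
1.82 [-0.17, 0.07]
1.92 [-0.16, 0.09]
2.02 [-0.15, 0.1]
2.12 [-0.14, 0.12]
```

```bash
cat > fit.py <<'E'
import numpy as np,json
from scipy.optimize import least_squares
P=np.array(json.load(open('pts.json')))
yaw=np.radians(78.8);u=np.array([np.cos(yaw),np.sin(yaw)]);v=np.array([u[1],-u[0]])
s=least_squares(lambda c:np.hypot(*(P-c).T)-45,[575,-86])
c=s.x;d=P-c
print(c.round(2),s.fun.round(2),"q",np.arctan2(-d@u,d@v).round(3))
sp=np.array([599.0,22.6]);print("spindle rel u,v",((sp-c)@u).round(2),((sp-c)@v).round(2),"d0",((sp-c)@u-96).round(2))
E
echo '[[610.4,-110.9],[601.9,-120.1],[594.1,-125.2],[580.7,-129.6]]'>pts.json; python3 fit.py
```

```text
[573.48 -85.19] [-0.01  0.01  0.01 -0.01] q [0.413 0.692 0.899 1.214]
spindle rel u,v 110.7 4.1 d0 14.7
```

>>> carry_out([
  [-0.18,-0.02,0,0,0,0,0.05],
  [-0.18,0,0,0,0,0,0.05],
  [-0.18,0.02,0,0,0,0,0.05],
  [-0.18,0.03,0,0,0,0,0.05],
  [0,0,0,0,0,0,0.05],
])

```text
t: 18.6
tool_pos: [0.5621, -0.1288, 0.0625]
tool_rot: [3.124, -0.314, 0.004]
contact_force: [-0.0, -5.2, 5.2]
opening: 0.0132
```

>>> carry_out([
  [-0.17,0.05,0,0,0,0,0.05],
  [-0.17,0.07,0,0,0,0,0.05],
  [-0.16,0.09,0,0,0,0,0.05],
  [0,0,0,0,0,0,0.05],
])

```text
t: 19.0
tool_pos: [0.5494, -0.1232, 0.0625]
tool_rot: [3.125, -0.314, 0.003]
contact_force: [-0.6, -3.0, 6.8]
opening: 0.0135
```

```bash
python3 s.py; python3 arc.py 1.92 3.12 12
```

```text
19.0 [ 0.54935 -0.12322  0.06253] [-0.63 -3.03  6.83] 0.0135
19.05 [ 0.54938 -0.12323  0.06256] [-1.45 -4.58  6.86] 0.0131
19.1 [ 0.54936 -0.12322  0.06253] [-1.02 -4.94  7.29] 0.0127
2.02 [-0.15, 0.1]
2.12 [-0.14, 0.12]
2.22 [-0.13, 0.13]
2.32 [-0.11, 0.14]
2.42 [-0.1, 0.15]
2.52 [-0.08, 0.16]
2.62 [-0.07, 0.17]
2.72 [-0.05, 0.17]
2.82 [-0.03, 0.18]
2.92 [-0.01, 0.18]
3.02 [0.0, 0.18]
3.12 [0.02, 0.18]
```

```bash
cat > pq.py <<'E'
from h import *
yaw=np.radians(78.8);u=np.array([np.cos(yaw),np.sin(yaw)]);v=np.array([u[1],-u[0]]);c=np.array([.57348,-.08519])
F=[];
for i in range(int(sys.argv[1]) if len(sys.argv)>1 else 3):
    if i: ctrl.get_image("side")
    o=ctrl.get_obs();F.append(np.array(o["contact_force"]))
d=np.array(o["tool_pos"])[:2]-c;q=np.arctan2(-d@u,d@v)%(2*np.pi)
t=-np.sin(q)*v-np.cos(q)*u;F=np.mean(F,0);r=d/np.linalg.norm(d)
print("t",round(o["t"],2),"q",q.round(4),"r",np.linalg.norm(d).round(5),"resist",(-F[:2]@t).round(2),"radial",(F[:2]@r).round(2),"Fz",F[2].round(1),np.round(o["tool_pos"],4))
E
python3 pq.py 4
```

```text
t 19.25 q 1.9407 r 0.045 resist 1.61 radial 4.38 Fz 7.5 [ 0.5494 -0.1232  0.0625]
```

>>> carry_out([
  [-0.15,0.1,0,0,0,0,0.05],
  [-0.14,0.12,0,0,0,0,0.05],
  [-0.13,0.13,0,0,0,0,0.05],
  [0,0,0,0,0,0,0.05],
])

```text
t: 19.65
tool_pos: [0.5389, -0.114, 0.0625]
tool_rot: [3.125, -0.314, 0.003]
contact_force: [-0.6, -2.8, 6.8]
opening: 0.0129
```

```bash
python3 pq.py 4
```

```text
t 19.8 q 2.2517 r 0.04504 resist 1.37 radial 2.53 Fz 8.0 [ 0.5389 -0.114   0.0625]
```

>>> carry_out([
  [-0.11,0.14,0,0,0,0,0.05],
  [-0.1,0.15,0,0,0,0,0.05],
  [0,0,0,0,0,0,0.05],
])

```text
t: 20.1
tool_pos: [0.5338, -0.1065, 0.0625]
tool_rot: [-3.126, 0.314, -0.003]
contact_force: [-0.1, -2.2, 8.2]
opening: 0.0135
```

```bash
python3 pq.py 3
```

```text
t 20.2 q 2.4524 r 0.04507 resist 1.76 radial 1.28 Fz 7.7 [ 0.5338 -0.1065  0.0625]
```

>>> carry_out([
  [-0.08,0.16,0,0,0,0,0.05],
  [0,0,0,0,0,0,0.05],
])

```text
t: 20.4
tool_pos: [0.5319, -0.1025, 0.0625]
tool_rot: [-3.126, 0.314, -0.003]
contact_force: [0.4, -2.6, 6.3]
opening: 0.0129
```

```bash
python3 pq.py 3
```

```text
t 20.5 q 2.5504 r 0.04504 resist 2.34 radial 0.66 Fz 6.6 [ 0.5319 -0.1025  0.0625]
```

>>> carry_out([
  [-0.07,0.17,0,0,0,0,0.05],
  [0,0,0,0,0,0,0.05],
])

```text
t: 20.7
tool_pos: [0.5303, -0.0983, 0.0625]
tool_rot: [-3.126, 0.314, -0.004]
contact_force: [0.7, -2.6, 6.7]
opening: 0.0132
```

```bash
python3 pq.py 3; python3 crop.py j
```

```text
t 20.8 q 2.6517 r 0.04504 resist 2.8 radial -0.37 Fz 6.8 [ 0.5304 -0.0983  0.0625]
```

View pics/j_side.png

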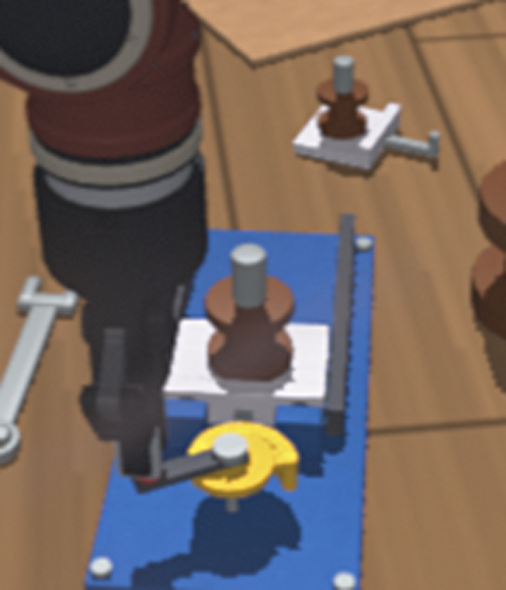

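>>> carry_out([
  [-0.025,0.085,0,0,0,0,0.05],
  [0,0,0,0,0,0,0.05],
])

```text
t: 21.1
tool_pos: [0.5299, -0.0967, 0.0625]
tool_rot: [3.125, -0.314, 0.005]
contact_force: [1.5, -3.4, 5.2]
opening: 0.0129
```

```bash
python3 pq.py 3
```

```text
t 21.2 q 2.6885 r 0.04505 resist 3.89 radial -0.76 Fz 5.4 [ 0.5299 -0.0967  0.0625]
```

>>> carry_out([
  [-0.02,0.088,0,0,0,0,0.05],
  [0,0,0,0,0,0,0.05],
])

```text
t: 21.4
tool_pos: [0.5295, -0.0948, 0.0625]
tool_rot: [3.125, -0.314, 0.005]
contact_force: [2.1, -5.1, 5.0]
opening: 0.0132
```

```bash
python3 pq.py 3
```

```text
t 21.5 q 2.732 r 0.0451 resist 5.63 radial -0.64 Fz 5.3 [ 0.5294 -0.0948  0.0625]
```

>>> carry_out([
  [-0.015,0.09,0,0,0,0,0.05],
  [0,0,0,0,0,0,0.05],
])

```text
t: 21.7
tool_pos: [0.5291, -0.0928, 0.0625]
tool_rot: [3.124, -0.314, 0.005]
contact_force: [1.9, -6.5, 4.9]
opening: 0.0134
```

```bash
python3 pq.py 3
```

```text
t 21.8 q 2.7767 r 0.04505 resist 6.55 radial -0.6 Fz 4.9 [ 0.5291 -0.0928  0.0625]
```

>>> carry_out([
  [-0.01,0.09,0,0,0,0,0.05],
  [0,0,0,0,0,0,0.05],
])

```text
t: 22.0
tool_pos: [0.5288, -0.0908, 0.0625]
tool_rot: [3.123, -0.313, 0.005]
contact_force: [1.7, -7.2, 5.2]
opening: 0.0132
```

```bash
python3 pq.py 3
```

```text
t 22.1 q 2.82 r 0.04505 resist 6.63 radial -0.8 Fz 5.0 [ 0.5288 -0.0909  0.0625]
```

>>> carry_out([
  [-0.005,0.09,0,0,0,0,0.05],
  [0,0,0,0,0,0,0.05],
])

```text
t: 22.3
tool_pos: [0.5286, -0.0889, 0.0625]
tool_rot: [3.123, -0.313, 0.005]
contact_force: [1.1, -7.5, 5.2]
opening: 0.0131
```

```bash
python3 pq.py 3
```

```text
t 22.4 q 2.8634 r 0.04504 resist 7.69 radial -0.54 Fz 5.1 [ 0.5286 -0.0889  0.0625]
```

>>> carry_out([
  [-0.002,0.09,0,0,0,0,0.05],
  [0,0,0,0,0,0,0.05],
])

```text
t: 22.6
tool_pos: [0.5285, -0.087, 0.0625]
tool_rot: [3.122, -0.313, 0.005]
contact_force: [1.6, -9.4, 5.1]
opening: 0.0137
```

```bash
python3 pq.py 3
```

```text
t 22.7 q 2.9061 r 0.04502 resist 9.48 radial -0.62 Fz 5.0 [ 0.5285 -0.087   0.0625]
```

```bash
python3 pq.py 12
```

```text
t 23.25 q 2.906 r 0.04505 resist 9.14 radial -0.59 Fz 5.1 [ 0.5285 -0.087   0.0625]
```

>>> carry_out([
  [0,0.09,0,0,0,0,0.05],
  [0,0,0,0,0,0,0.05],
])

```text
t: 23.45
tool_pos: [0.5284, -0.0851, 0.0625]
tool_rot: [3.121, -0.313, 0.005]
contact_force: [0.4, -10.2, 5.8]
opening: 0.0133
```

```bash
python3 pq.py 12
```

```text
t 24.0 q 2.9484 r 0.04504 resist 10.12 radial -0.82 Fz 4.9 [ 0.5284 -0.0851  0.0625]
```

>>> carry_out([
  [0.002,0.09,0,0,0,0,0.05],
  [0,0,0,0,0,0,0.05],
])

```text
t: 24.2
tool_pos: [0.5285, -0.0833, 0.0625]
tool_rot: [3.12, -0.313, 0.005]
contact_force: [1.5, -11.4, 5.8]
opening: 0.013
```

```bash
python3 pq.py 12; python3 crop.py k
```

```text
t 24.75 q 2.989 r 0.04504 resist 11.82 radial -1.27 Fz 4.7 [ 0.5285 -0.0833  0.0625]
```

View pics/k_side.png

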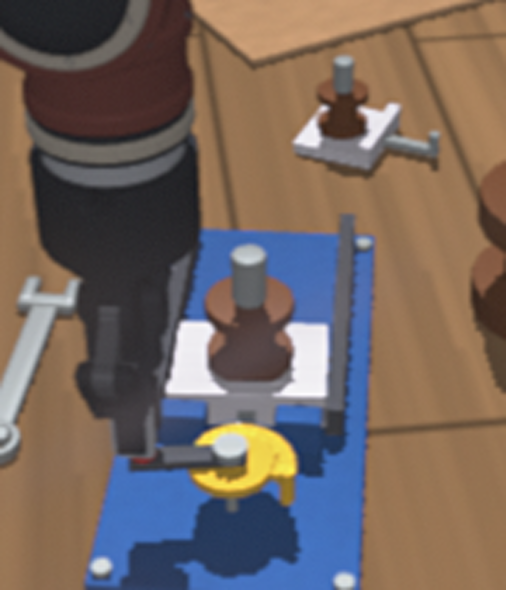

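>>> carry_out([
  [0.004,0.09,0,0,0,0,0.05],
  [0,0,0,0,0,0,0.05],
])

```text
t: 25.05
tool_pos: [0.5285, -0.0816, 0.0625]
tool_rot: [3.119, -0.313, 0.005]
contact_force: [1.1, -13.7, 3.5]
opening: 0.0133
```

```bash
python3 pq.py 10
```

```text
t 25.5 q 3.0252 r 0.04507 resist 13.9 radial -1.6 Fz 4.1 [ 0.5286 -0.0816  0.0625]
```

>>> carry_out([
  [0.008,0.09,0,0,0,0,0.05],
  [0,0,0,0,0,0,0.05],
])

```text
t: 25.7
tool_pos: [0.5287, -0.0798, 0.0625]
tool_rot: [3.118, -0.312, 0.005]
contact_force: [0.0, -15.5, 3.9]
opening: 0.0131
```

```bash
python3 pq.py 10
```

```text
t 26.15 q 3.0665 r 0.04507 resist 15.25 radial -2.38 Fz 4.0 [ 0.5287 -0.0798  0.0625]
```

>>> carry_out([
  [0.01,0.1,0,0,0,0,0.05],
  [0,0,0,0,0,0,0.05],
])

```text
t: 26.35
tool_pos: [0.529, -0.0779, 0.0625]
tool_rot: [3.117, -0.312, 0.005]
contact_force: [-0.5, -17.5, 3.4]
opening: 0.0134
```

```bash
python3 pq.py 10
```

```text
t 26.8 q 3.1091 r 0.04512 resist 17.35 radial -3.26 Fz 3.7 [ 0.529  -0.0779  0.0625]
```

>>> carry_out([
  [-0.005,-0.05,0,0,0,0,0.05],
  [-0.005,-0.05,0,0,0,0,0.05],
  [0,0,0,0,0,0,0.05],
])

```text
t: 27.1
tool_pos: [0.5289, -0.0784, 0.0625]
tool_rot: [3.122, -0.314, 0.005]
contact_force: [2.1, -9.3, 4.7]
opening: 0.0128
```

```bash
python3 pq.py 4
```

```text
t 27.25 q 3.0979 r 0.04511 resist 9.9 radial -3.52 Fz 4.6 [ 0.5289 -0.0784  0.0625]
```

>>> carry_out([
  [-0.004,-0.05,0,0,0,0,0.05],
  [-0.004,-0.04,0,0,0,0,0.05],
  [0,0,0,0,0,0,0.05],
])

```text
t: 27.55
tool_pos: [0.5288, -0.0793, 0.0625]
tool_rot: [3.124, -0.314, 0.005]
contact_force: [2.1, -5.1, 4.8]
opening: 0.0135
```

```bash
python3 pq.py 4
```

```text
t 27.7 q 3.0773 r 0.0451 resist 5.05 radial -2.58 Fz 5.2 [ 0.5288 -0.0793  0.0625]
```

>>> carry_out([
  [0,0,0,0,0,0,0.4],
  [0,0,0,0,0,0,0.45],
  [0,0,0,0,0,0,0.45],
  [0,0,0,0,0,0,0.45],
  [0,0,0,0,0,0,0.45],
])

```text
t: 28.2
tool_pos: [0.5271, -0.0779, 0.0608]
tool_rot: [-3.125, 0.314, 0.002]
contact_force: [0.5, 0.1, 0.6]
opening: 0.0381
```

```bash
python3 pq.py 4
```

```text
t 28.35 q 3.0973 r 0.04658 resist 0.14 radial -0.16 Fz 0.3 [ 0.5274 -0.0782  0.0612]
```

>>> carry_out([
  [0,0,0,0,0,0,0.3],
  [0,0,0,0,0,0,0.2],
  [0,0,0,0,0,0,0.1],
  [0,0,0,0,0,0,0.1],
  [0,0,0,0,0,0,0.1],
  [0,0,0,0,0,0,0.1],
], grip_force=20)

```text
t: 28.95
tool_pos: [0.5273, -0.0801, 0.0616]
tool_rot: [3.122, -0.313, -0.001]
contact_force: [-2.7, -6.7, 1.2]
opening: 0.0132
```

```bash
python3 pq.py 6
```

```text
t 29.2 q 3.0566 r 0.04647 resist 6.32 radial 1.15 Fz 1.0 [ 0.5273 -0.0801  0.0616]
```

>>> carry_out([
  [0,-0.04,0,0,0,0,0.1],
  [0,0,0,0,0,0,0.1],
  [0,0,0,0,0,0,0.45],
  [0,0,0,0,0,0,0.45],
  [0,0,0,0,0,0,0.45],
  [0,0,0,0,0,0,0.45],
  [0,0,0,0,0,0,0.45],
])

```text
t: 29.9
tool_pos: [0.5276, -0.0791, 0.0612]
tool_rot: [-3.126, 0.314, -0.0]
contact_force: [0.7, -0.9, 0.0]
opening: 0.0386
```

```bash
python3 pq.py 4
```

```text
t 30.05 q 3.0756 r 0.04631 resist 0.01 radial -0.64 Fz 0.0 [ 0.5276 -0.0792  0.0613]
```

>>> carry_out([
  [0,0,0.8,0,0,0,0.45],
  [0,0,1,0,0,0,0.45],
  [0,0,1,0,0,0,0.45],
  [0,0,1,0,0,0,0.45],
  [0,0,1,0,0,0,0.45],
  [-0.5,-1,0.5,0,0,0,0.45],
  [-0.5,-1,0,0,0,0,0.45],
  [-0.5,-1,0,0,0,0,0.45],
  [-0.5,-1,0,0,0,0,0.45],
  [-0.5,-1,0,0,0,0,0.45],
  [-0.5,-1,0,0,0,0,0.45],
  [-0.5,-1,0,0,0,0,0.45],
])

```text
t: 31.25
tool_pos: [0.4394, -0.2552, 0.1938]
tool_rot: [3.126, -0.314, 0.0]
contact_force: [0.6, 0.1, 0.0]
opening: 0.0387
```

```bash
python3 look.py z peg pin cam_axis spindle big_roller_mid bottle_mid wrench; python3 crop.py zc
```

```text
top 544.4521664907678 310.05016343702977 230.64001277404716 0.03971979542951619 [ 0.424 -0.017  0.94 ]
top peg 0.93 [355.5 290.6] [ 0.5263 -0.0807  0.075 ]
top peg 0.35 [330.5 259.5] [ 0.5729 -0.0373  0.075 ]
top pin 0.76 [168.9 150.3] [0.7518 0.2609 0.03  ]
top cam_axis 0.97 [359.7 262. ] [ 0.5778 -0.0866  0.046 ]
top spindle 0.73 [376.6 140. ] [ 0.7796 -0.0986  0.084 ]
top spindle 0.71 [135.4 176.3] [0.6827 0.2926 0.084 ]
top spindle 0.68 [292.9 238.4] [0.6005 0.0256 0.084 ]
top spindle 0.57 [348.9 259.3] [ 0.5741 -0.0664  0.084 ]
top bottle_mid 0.92 [467.  162.7] [ 0.7514 -0.2492  0.085 ]
top wrench 0.65 [270.2 329.3] [0.4574 0.0536 0.005 ]
side 516.1328147525097 325.9117400743825 231.5469927670956 -0.0579246767471937 [ 0.536 -0.631  0.572]
side peg 0.9 [291.  277.6] [ 0.5319 -0.0796  0.075 ]
side pin 0.92 [391.4 179.8] [0.7441 0.2367 0.03  ]
side pin 0.74 [525.4 294.3] [ 0.8783 -0.1088  0.03  ]
side pin 0.66 [323.  295.9] [ 0.5773 -0.0759  0.03  ]
side cam_axis 0.65 [322.7 291.1] [ 0.5765 -0.0823  0.046 ]
side spindle 0.88 [361.5 157.7] [0.6824 0.2375 0.084 ]
side spindle 0.57 [326.6 226.8] [0.5934 0.0233 0.084 ]
side spindle 0.56 [469.9 271.7] [ 0.7842 -0.1073  0.084 ]
side spindle 0.54 [325.3 286.2] [ 0.5781 -0.1126  0.084 ]
side big_roller_mid 0.75 [437.6 219.3] [0.7928 0.0766 0.043 ]
side bottle_mid 0.7 [476.5 354.4] [ 0.745  -0.2526  0.085 ]
side bottle_mid 0.69 [246.5 261. ] [ 0.4689 -0.0471  0.085 ]
side wrench 0.75 [246.1 263. ] [0.4572 0.0436 0.005 ]
{'t': 32.05, 'q': [-0.67, -0.206, 1.92, 0.0, 1.427, 1.1], 'effort': [0.056, -27.557, -36.533, 0.002, 0.001, 0.0], 'tool_pos': [0.44, -0.254, 0.194], 'tool_rot': [3.126, -0.313, 0.0], 'contact_force': [-0.514, 0.718, 0.628], 'wrist_torque': [-0.013, 0.011, -0.002], 'opening': 0.039}
```

View pics/zc_top.png

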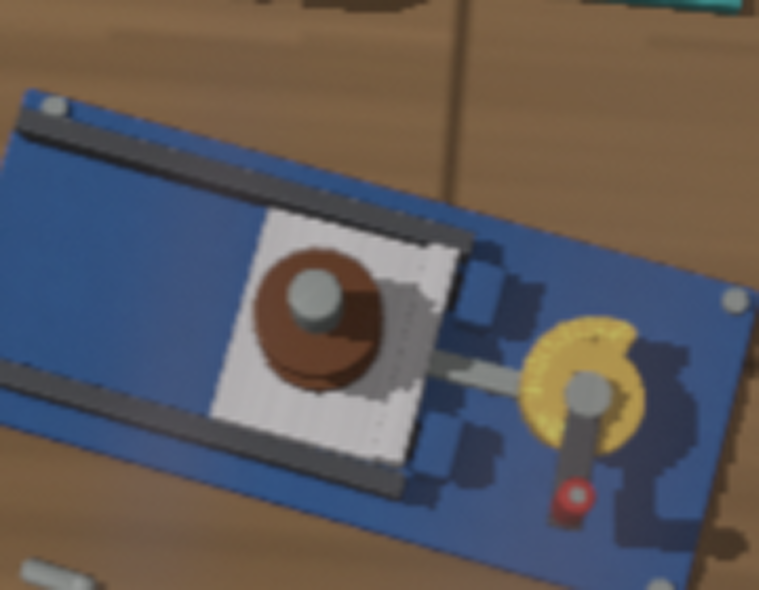

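View pics/zc_side.png

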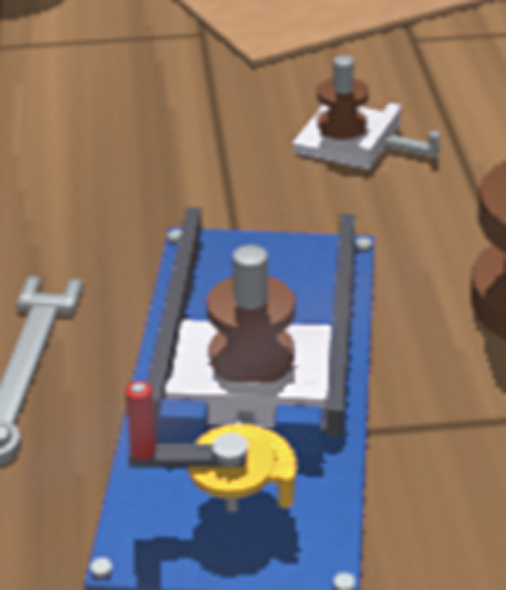

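View pics/z_top.png

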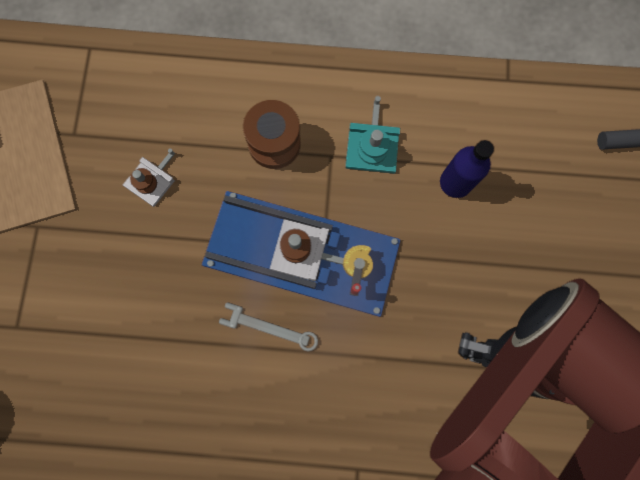

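```bash
python3 - <<'E'
import cv2,numpy as np
a=cv2.imread('pics/g_top.png',0).astype(np.float32);b=cv2.imread('pics/zc_top.png',0).astype(np.float32)
s=590/140
for nm,(x0,y0,x1,y1) in {"spindle+roller":(240,235,375,395),"static deck":(10,80,200,420)}.items():
    pa,pb=a[y0:y1,x0:x1],b[y0:y1,x0:x1]
    W=np.eye(2,3,dtype=np.float32)
    cc,W=cv2.findTransformECC(pa,pb,W,cv2.MOTION_TRANSLATION,(3,200,1e-6))
    print(nm,cc,W[:,2]/s,"px -> mm",np.hypot(*W[:,2])/s*1.6)
E
```

```text
spindle+roller 0.9969213923061876 [ 0.7273186  -0.47040236] px -> mm 1.3858906
static deck 0.9987696830959804 [-0.00322394 -0.00253975] px -> mm 0.006566651
```

```bash
cat > disp.py <<'E'
from h import *
ims={c:ctrl.get_image(c) for c in("top","side")}
box={"top":(220,170,590/140),"side":(240,130,590/210)}
yaw=np.radians(78.8);u=np.array([np.cos(yaw),np.sin(yaw),0]);v=np.array([u[1],-u[0],0])
def run(c,A,B,roi,z,nm):
    a=cv2.imread(f'pics/{A}_{c}.png',0).astype(np.float32);b=cv2.imread(f'pics/{B}_{c}.png',0).astype(np.float32)
    x0,y0,x1,y1=roi;W=np.eye(2,3,dtype=np.float32)
    try: cc,W=cv2.findTransformECC(a[y0:y1,x0:x1],b[y0:y1,x0:x1],W,cv2.MOTION_TRANSLATION,(3,300,1e-7))
    except Exception as e: print(nm,A,B,'fail');return
    w=W[:,2]/box[c][2]
    P=np.array([.599,.0226,z]);p=proj(ims[c],[P,P-.01*u,P+.01*v])
    J=np.array([p[1]-p[0],p[2]-p[0]]).T/10
    print(c,nm,A,B,round(cc,4),"px",w.round(3),"mm along(-y),v:",np.linalg.solve(J,w).round(2))
if __name__=="__main__":
    for A in ("g","j","k"):
        run("top",A,"zc",(275,260,345,340),.098,"spindle tip")
        run("top",A,"zc",(245,240,330,400),.07,"roller left")
        run("top",A,"zc",(205,200,270,430),.022,"plate back")
        run("top",A,"zc",(10,80,200,420),.01,"deck")
        run("side",A,"zc",(215,235,285,310),.09,"spindle")
        run("side",A,"zc",(190,240,320,380),.06,"roller")
        run("side",A,"zc",(350,220,380,420),.01,"deck")
E
python3 disp.py
```

```text
top spindle tip g zc 0.9941 px [ 0.807 -0.497] mm along(-y),v: [1.   1.12]
top roller left g zc 0.9968 px [ 0.729 -0.473] mm along(-y),v: [0.92 1.09]
top plate back g zc 0.9933 px [ 0.751 -0.266] mm along(-y),v: [1.11 0.8 ]
top deck g zc 0.9988 px [-0.003 -0.003] mm along(-y),v: [-0.01  0.  ]
side spindle g zc 0.7249 px [0.938 0.337] mm along(-y),v: [0.78 1.56]
side roller g zc 0.4964 px [-1.407  0.062] mm along(-y),v: [ 0.33 -2.25]
side deck g zc 0.9941 px [-0.032 -0.015] mm along(-y),v: [-0.03 -0.06]
top spindle tip j zc 0.994 px [ 0.812 -0.494] mm along(-y),v: [1.01 1.12]
top roller left j zc 0.9968 px [ 0.731 -0.473] mm along(-y),v: [0.92 1.09]
top plate back j zc 0.9941 px [ 0.754 -0.266] mm along(-y),v: [1.11 0.81]
top deck j zc 0.9988 px [-0.01   0.004] mm along(-y),v: [-0.01 -0.01]
side spindle j zc 0.9919 px [0.608 0.456] mm along(-y),v: [1.13 1.06]
side roller j zc 0.9891 px [0.592 0.386] mm along(-y),v: [0.93 1.04]
side deck j zc 0.9992 px [-0.001 -0.004] mm along(-y),v: [-0.01 -0.  ]
top spindle tip k zc 0.9942 px [ 0.377 -0.534] mm along(-y),v: [0.33 0.99]
top roller left k zc 0.9942 px [ 0.492 -0.518] mm along(-y),v: [0.53 1.05]
top plate back k zc 0.9898 px [ 0.387 -0.345] mm along(-y),v: [0.47 0.76]
top deck k zc 0.9987 px [-0.008 -0.003] mm along(-y),v: [-0.02  0.  ]
side spindle k zc 0.9981 px [0.562 0.189] mm along(-y),v: [0.43 0.93]
side roller k zc 0.9952 px [0.617 0.21 ] mm along(-y),v: [0.47 1.04]
side deck k zc 0.9995 px [ 0.001 -0.011] mm along(-y),v: [-0.03 -0.  ]
```

```bash
python3 - <<'E'
from disp import run
for B in ("g","j","zc"):
    run("side","f",B,(158,312,206,402),.02,"plate corner")
    run("top","e",B,(200,310,260,372),.022,"plate back e")
    run("top","f",B,(200,310,260,372),.022,"plate back f")
    run("top","f",B,(245,310,350,385),.05,"roller low f")
E
```

```text
side plate corner f g 0.9998 px [ 0.016 -0.003] mm along(-y),v: [-0.01  0.03]
top plate back e e g 0.9049 px [1.949 0.964] mm along(-y),v: [ 3.69 -0.7 ]
top plate back f f g 0.9006 px [0.137 0.314] mm along(-y),v: [ 0.38 -0.46]
top roller low f f g 0.7847 px [0.791 2.354] mm along(-y),v: [ 2.39 -3.48]
side plate corner f j 0.9798 px [-0.179  0.049] mm along(-y),v: [ 0.15 -0.29]
top plate back e e j 0.9049 px [1.947 0.976] mm along(-y),v: [ 3.69 -0.72]
top plate back f f j 0.9013 px [0.143 0.314] mm along(-y),v: [ 0.39 -0.46]
top roller low f f j 0.7862 px [0.781 2.358] mm along(-y),v: [ 2.38 -3.49]
side plate corner f zc 0.9794 px [0.481 0.595] mm along(-y),v: [1.45 0.93]
top plate back e e zc 0.8753 px [2.814 0.087] mm along(-y),v: [4.69 1.19]
top plate back f f zc 0.9225 px [ 0.993 -0.348] mm along(-y),v: [1.47 1.06]
top roller low f f zc 0.791 px [1.565 1.988] mm along(-y),v: [ 3.46 -2.53]
```

View pics/f_top.png

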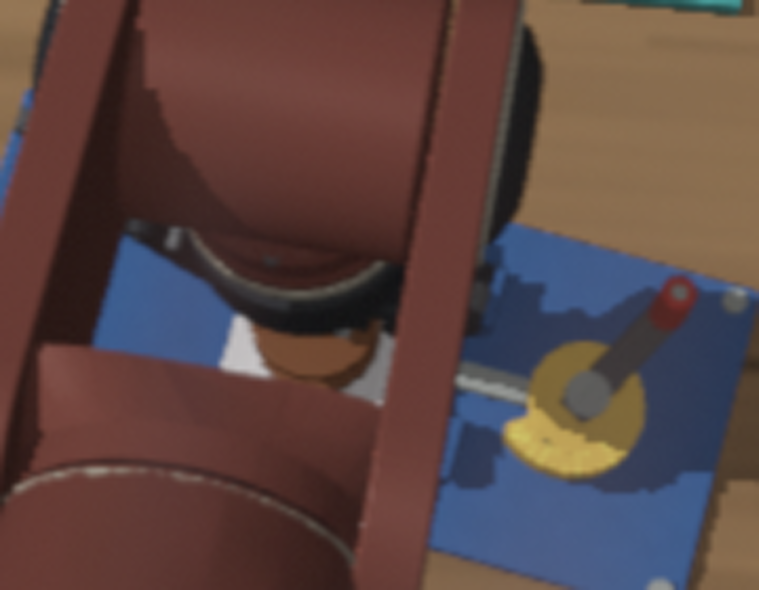

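>>> carry_out([
  [0.5,1,0,0,0,0,0.45],
  [0.5,1,0,0,0,0,0.45],
  [0.5,1,0,0,0,0,0.45],
  [0.5,1,0,0,0,0,0.45],
  [0.5,1,0,0,0,0,0.45],
  [0.5,1,0,0,0,0,0.45],
  [0.5,1,0,0,0,0,0.45],
  [0,0,0,0,0,0,0.45],
  [0,0,-1,0,0,0,0.45],
  [0,0,-1,0,0,0,0.45],
  [0,0,0,0,0,0,0.45],
])

```text
t: 33.45
tool_pos: [0.5246, -0.0791, 0.1397]
tool_rot: [-3.125, 0.315, 0.012]
contact_force: [-1.3, 0.3, 0.0]
opening: 0.0385
```

```bash
python3 pq.py 4
```

```text
t 33.6 q 3.0606 r 0.04587 resist 0.19 radial 0.16 Fz 0.4 [ 0.5279 -0.08    0.1449]
```

>>> carry_out([
  [0,0,-1,0,0,0,0.45],
  [0,0,-1,0,0,0,0.45],
  [0,0,-0.8,0,0,0,0.45],
  [0,0,-0.5,0,0,0,0.45],
  [0,0,0,0,0,0,0.45],
  [0,0,0,0,0,0,0.45],
  [0,0,0,0,0,0,0.3],
  [0,0,0,0,0,0,0.2],
  [0,0,0,0,0,0,0.1],
  [0,0,0,0,0,0,0.1],
  [0,0,0,0,0,0,0.1],
  [0,0,0,0,0,0,0.05],
], grip_force=25)

```text
t: 34.8
tool_pos: [0.5284, -0.0802, 0.0628]
tool_rot: [3.124, -0.314, 0.003]
contact_force: [-1.9, -4.6, 6.5]
opening: 0.0134
```

```bash
python3 pq.py 6
```

```text
t 35.05 q 3.0567 r 0.04536 resist 3.4 radial 1.54 Fz 5.6 [ 0.5284 -0.0802  0.0628]
```

>>> carry_out([
  [0.01,0.09,0,0,0,0,0.05],
  [0.01,0.09,0,0,0,0,0.05],
  [0,0,0,0,0,0,0.05],
])

```text
t: 35.35
tool_pos: [0.5287, -0.0775, 0.0628]
tool_rot: [3.12, -0.313, 0.003]
contact_force: [-2.8, -9.6, 4.0]
opening: 0.0129
```

```bash
python3 pq.py 6
```

```text
t 35.6 q 3.1152 r 0.04541 resist 9.86 radial 1.43 Fz 4.8 [ 0.5287 -0.0775  0.0628]
```

```bash
cat > chk.py <<'E'
import sys,subprocess
n=sys.argv[1];subprocess.run(["python3","crop.py",n])
from disp import run
for A in ("j","zc"):
    run("top",A,n,(245,240,330,400),.07,"roller left")
    run("top",A,n,(205,200,270,430),.022,"plate back")
    run("side",A,n,(215,235,285,310),.09,"spindle")
    run("side",A,n,(200,240,300,380),.06,"roller")
E
python3 chk.py m
```

```text
top roller left j m 0.9865 px [ 0.821 -0.31 ] mm along(-y),v: [1.14 0.87]
top plate back j m 0.982 px [ 0.807 -0.152] mm along(-y),v: [1.26 0.64]
side spindle j m 0.9765 px [0.505 0.54 ] mm along(-y),v: [1.36 0.92]
side roller j m 0.9684 px [0.489 0.497] mm along(-y),v: [1.23 0.9 ]
top roller left zc m 0.995 px [0.072 0.155] mm along(-y),v: [ 0.19 -0.22]
top plate back zc m 0.9912 px [0.053 0.11 ] mm along(-y),v: [ 0.14 -0.16]
side spindle zc m 0.986 px [-0.106  0.088] mm along(-y),v: [ 0.24 -0.15]
side roller zc m 0.9825 px [-0.152  0.062] mm along(-y),v: [ 0.18 -0.23]
```

>>> carry_out([
  [0.012,0.09,0,0,0,0,0.05],
  [0,0,0,0,0,0,0.05],
])

```text
t: 36.0
tool_pos: [0.5291, -0.0756, 0.0628]
tool_rot: [3.119, -0.313, 0.003]
contact_force: [-2.0, -11.8, 4.0]
opening: 0.013
```

```bash
python3 pq.py 6; python3 chk.py n
```

```text
t 36.25 q 3.1581 r 0.04543 resist 11.27 radial 0.1 Fz 4.5 [ 0.5291 -0.0756  0.0628]
top roller left j n 0.9971 px [ 0.839 -0.214] mm along(-y),v: [1.21 0.72]
top plate back j n 0.9932 px [ 0.863 -0.067] mm along(-y),v: [1.39 0.52]
side spindle j n 0.9934 px [0.422 0.584] mm along(-y),v: [1.49 0.8 ]
side roller j n 0.9877 px [0.352 0.561] mm along(-y),v: [1.41 0.7 ]
top roller left zc n 0.9895 px [0.106 0.245] mm along(-y),v: [ 0.28 -0.34]
top plate back zc n 0.9827 px [0.098 0.205] mm along(-y),v: [ 0.26 -0.3 ]
side spindle zc n 0.9863 px [-0.18   0.128] mm along(-y),v: [ 0.36 -0.25]
side roller zc n 0.988 px [-0.272  0.155] mm along(-y),v: [ 0.43 -0.4 ]
```

>>> carry_out([
  [0.012,0.08,0,0,0,0,0.05],
  [0,0,0,0,0,0,0.05],
])

```text
t: 36.65
tool_pos: [0.5295, -0.0739, 0.0628]
tool_rot: [3.119, -0.313, 0.004]
contact_force: [-2.7, -12.9, 3.4]
opening: 0.0132
```

```bash
python3 pq.py 6; python3 chk.py o
```

```text
t 36.9 q 3.1965 r 0.04544 resist 12.52 radial -0.81 Fz 4.3 [ 0.5295 -0.0739  0.0628]
top roller left j o 0.9969 px [ 0.925 -0.126] mm along(-y),v: [1.39 0.62]
top plate back j o 0.9914 px [0.924 0.028] mm along(-y),v: [1.54 0.39]
side spindle j o 0.9974 px [0.341 0.631] mm along(-y),v: [1.62 0.69]
side roller j o 0.988 px [0.257 0.618] mm along(-y),v: [1.57 0.56]
top roller left zc o 0.9862 px [0.191 0.339] mm along(-y),v: [ 0.46 -0.46]
top plate back zc o 0.9958 px [0.176 0.3  ] mm along(-y),v: [ 0.44 -0.42]
side spindle zc o 0.9988 px [-0.268  0.182] mm along(-y),v: [ 0.51 -0.38]
side roller zc o 0.9937 px [-0.365  0.204] mm along(-y),v: [ 0.57 -0.54]
```

>>> carry_out([
  [-0.006,-0.05,0,0,0,0,0.05],
  [-0.006,-0.05,0,0,0,0,0.05],
  [0,0,0,0,0,0,0.05],
  [0,0,0,0,0,0,0.45],
  [0,0,0,0,0,0,0.45],
  [0,0,0,0,0,0,0.45],
  [0,0,0,0,0,0,0.45],
  [0,0,0,0,0,0,0.45],
])

```text
t: 37.9
tool_pos: [0.5281, -0.0728, 0.061]
tool_rot: [-3.126, 0.314, 0.001]
contact_force: [-0.5, 0.6, 0.2]
opening: 0.0384
```

>>> carry_out([
  [0,0,0.8,0,0,0,0.45],
  [0,0,1,0,0,0,0.45],
  [0,0,1,0,0,0,0.45],
  [0,0,1,0,0,0,0.45],
  [0,0,1,0,0,0,0.45],
  [-0.5,-1,0.5,0,0,0,0.45],
  [-0.5,-1,0,0,0,0,0.45],
  [-0.5,-1,0,0,0,0,0.45],
  [-0.5,-1,0,0,0,0,0.45],
  [-0.5,-1,0,0,0,0,0.45],
  [-0.5,-1,0,0,0,0,0.45],
  [-0.5,-1,0,0,0,0,0.45],
])

```text
t: 39.1
tool_pos: [0.4402, -0.2489, 0.1937]
tool_rot: [-3.126, 0.314, -0.0]
contact_force: [0.4, 0.5, -0.4]
opening: 0.0384
```

```bash
python3 chk.py y; python3 - <<'E'
from disp import *
run("top","zc","y",(540,470,610,535),.09,"peg"); run("side","zc","y",(115,370,170,440),.09,"peg")
run("top","o","y",(245,240,330,400),.07,"roller")
E
```

```text
top roller left j y 0.9873 px [ 1.048 -0.535] mm along(-y),v: [1.39 1.33]
top plate back j y 0.9907 px [ 1.023 -0.375] mm along(-y),v: [1.5  1.12]
side spindle j y 0.9976 px [0.718 0.594] mm along(-y),v: [1.48 1.27]
side roller j y 0.9788 px [0.785 0.592] mm along(-y),v: [1.44 1.4 ]
top roller left zc y 0.9905 px [ 0.322 -0.06 ] mm along(-y),v: [0.48 0.24]
top plate back zc y 0.9952 px [ 0.261 -0.098] mm along(-y),v: [0.38 0.29]
side spindle zc y 0.9748 px [0.109 0.155] mm along(-y),v: [0.4  0.21]
side roller zc y 0.9817 px [0.134 0.144] mm along(-y),v: [0.36 0.25]
top peg zc y 0.9423 px [-2.458 -0.604] mm along(-y),v: [-4.04 -0.14]
side peg zc y 0.9353 px [ 0.182 -1.353] mm along(-y),v: [-3.58 -0.04]
top roller o y 0.9888 px [ 0.118 -0.405] mm along(-y),v: [-0.   0.7]
```

View pics/y_top.png

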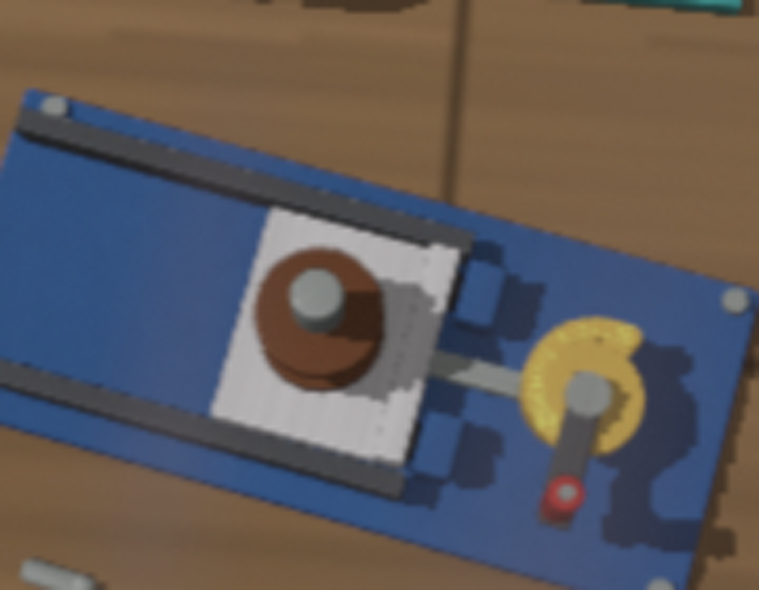

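```bash
python3 -c "
from station import ctrl
print(ctrl.finish_job()); o=ctrl.get_obs(); print(o['t'],o['contact_force'])"
```

```text
the job is handed in; nothing more can be done
None
the job is handed in; nothing more can be done
```

I slid the rusty carrier onto the buffers and swung the cam clockwise to about 3.14 rad. I then let go, backed the arm clear and handed the job in at about 39 s. No verdict was reported.

- **Sliding:** I gripped the spindle and moved it in small steps. It slid at about 6 N. I took the 2 N rise and the tool lagging behind its commands as first touch. The carrier did not move when I released it.
- **Hooking:** I swung the cam to about 3.06 rad, released, and checked the draw in the camera images. It came out at about 1.05 mm, which is near the low end of the allowed range. I regripped, took the cam about 0.085 rad further and released again.
- **Last check of the squeeze:** The images showed the carrier drawn about 1.45 mm past where it first touched. That is about 17 to 20 N on the buffers, allowing 0 to 2 N for the first touch. The force was not measured directly.
- **Checks that disagreed:**
  - The cam formula with the felt start of hook contact, at 2.68 rad, gives up to about 25–27 N.
  - The peg-force curve suggests a lower value, about 13 N before the last correction.
  - I trusted the image measurement because the top and side views agreed.
- **Other signs:** While hooked, the carrier also shifted about 1.3 mm sideways within the rail play. In the earlier full pictures, taken before the last regrip, the big roller, bottle and wrench were where they started. I did not take full pictures again after that.

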